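Centre-punch the last hole of a duct access panel

TASK

One of the four corner holes of the sheet-metal panel strapped to the steel plate is still only laid out, as a scribed cross on a spot of blue dye: centre-punch it. Take the brass automatic centre punch out of the dark wooden tool block, hold it upright with its point on the cross and press it straight down until its spring trips with a snap, trip it nowhere else, then stand it back in the tool block, leaving the other two tools in their holes.

Things in the scene. Friction and masses are not known exactly. Their poses are not given: they have to be found in the camera images.
- cross (a point): crossing of the scribed cross (bright lines 26 mm long on a 32 mm blue dye disc), in the top face of the galvanised sheet, 21.5 mm above the bench. The sheet (200 x 150 mm) lies flat at any yaw, strapped by two low clamps (tops 46 mm above the bench) to a fixed steel plate of 250 x 190 x 20 mm; its other three corner holes are drilled (small, dark, no dye)
- block: dark hardwood tool block, 66 mm (its x) by 176 mm (its y), 80 mm high, fixed; origin at the centre of its underside, z up. Three upright blind holes 18 mm across, 70 mm deep (floor 10 mm above the bench), in a row along its y at -56, 0 and +56 mm, each with one tool, in any order. Fingers fit beside a tool when they close along the block's x, across the row
- punch_grip (a point): where to grasp the automatic centre punch: on its axis, 104 mm above its point and 34 mm below its top; z runs along it, up. Brass all over with a steel nose, 138 mm long; barrel 16 mm in diameter from 36 mm above the point upwards, below that a cone, then the sliding nose 7 mm thick; 0.2 kg. Stands loosely in its hole, point on the floor, leaning up to 3 degrees
- punch_tip (a point): the point of the punch, at the lower end of its sliding nose (2.4 mm across), on the punch's axis; moves up into the barrel as the nose is pushed in
- punch_hammer (a joint): the hammer inside the punch, m: 0 cocked, 0.0045 tripped (it jumps between the two). Pushed in, the nose first yields against its spring, from 3 N up to about 13 N over some 7 mm (the point also sinks about 1 mm); there the hammer snaps and the force drops by 3 to 5 N. 13 mm of push is the hard stop. Lifted off, the nose springs out and the hammer re-cocks by itself
- solid_punch_mid (a point): bystander in the block: plain solid punch of dark steel, 15 mm in diameter, 120 mm long, its top 130 mm above the bench; the point lies on its axis 95 mm above its lower end
- scriber_mid (a point): bystander in the block: scriber with a red plastic handle 15.6 mm in diameter, 124 mm long, its top 134 mm above the bench; the point lies on its axis 95 mm above its lower end
There are look-alikes about, which are no part of the job. Of the things that look like the part that bears punch_grip, the smallest one is meant. There is more than one size of the block; the job needs the larger.

How it is judged (in metres and radians):
On the way:
1. the punch, upright, has been pressed on the cross until it tripped (value of joint punch_hammer above 0.003 m and distance between punch_tip and cross below 0.005 m and angle between punch_grip's own z axis and vertical below 0.14 rad), for 0.05 s.
At the end, for the whole second after the job is handed in: the cross has been punched (point within 5 mm of it, punch within 8 degrees of vertical) and the punch stands upright (within 8 degrees) in a hole of the tool block, point at most 10 mm above the hole floor, re-cocked; the other two tools are within 20 mm of where they stood (z of punch_tip in the frame of block below 0.02 m and x of punch_tip in the frame of block between -0.033 and 0.033 m and y of punch_tip in the frame of block between -0.088 and 0.088 m and angle between punch_grip's own z axis and vertical below 0.14 rad and value of joint punch_hammer below 0.001 m and distance of each of solid_punch_mid, scriber_mid from where it was at the start of the episode below 0.02 m); the robot touches nothing.
It fails at once if the punch tripped anywhere but on the cross (more than 6 mm away) (value of joint punch_hammer above 0.003 m and distance between punch_tip and cross above 0.006 m).
It fails at once if another tool of the block pulled up or knocked over (moved more than 40 mm) (distance of any of solid_punch_mid, scriber_mid from where it was at the start of the episode above 0.04 m).
It also fails if it takes over 54 s, if anything falls off the work surface, if the arm or the gripper's body presses on something with over 40 N, if the wrist force passes 120 N, or if a joint passes its speed limit or range.

ROBOT

A 6-joint arm with a two-finger parallel gripper is mounted at the origin on the work surface. World frame = base frame: x ahead of the robot, y to its left, z up, the work surface at z = 0. Lengths are in mm, angles in degrees, forces in N, time in s.
With the tool pointing down it reaches from about 350 to 850 mm from the base axis. Payload 8.1 kg.
Tool frame: the origin (TCP) lies at the very end of the fingers, on their centre line; the grasp point (between the pads) lies 19 mm behind it; z points along the fingers, y is the direction in which the jaws open and shut (so a half turn about z gives the same grasp; the last joint's range is limited). The gripper opens to 85 mm and grips with 20 to 120 N. Pads are 22 mm wide; open, the fingers measure 114 mm over their backs; the gripper's body (76 mm by 85 mm) begins 54 mm behind the grasp point. The pads swing forward as they close: fully open they stand 13 mm farther back than shut.
Start: joints at [69.706, 7.471, 85.268, -0, 87.261, -4.893], TCP at [159.323, 578.465, 231.292] pointing down, gripper open.
Joint ranges: [-169.43, 169.43], [-51.17, 129.36], [1.28, 143.12], [-76.62, 256.62], [0, 156.53], [-152.29, 152.29]. Speed limits (degrees/s): [136.94, 136.94, 159.86, 180, 180, 180].

INTERFACE

Orientations are given as [roll, pitch, yaw] about the fixed x, y, z axes, in that order (R = Rz(yaw) Ry(pitch) Rx(roll)).
In Python, from bench import r gives the robot as it stands.
- The arm moves only by the shell command python3 -m crank 'ROWS' [OPENING] [FORCE]. ROWS is JSON, a list that holds one entry, the list of rows, each a list of 6 numbers: the shift along the tool's x, y, z in m, then the turn, a rotation vector about the tool's x, y, z in rad. A call has 1 to 10 rows; each row is the pose to reach, as a shift and turn from the pose measured when the call began, along the tool's axes at that moment; what a row does not reach only later rows make up. A row lasts 1/8 s, in which the tool goes at most 62.5 mm and 10.7 degrees, less where a joint would pass 70% of its speed; a pose out of reach is approached as far as the arm can. A call with a gripper value outside its range is refused whole. OPENING is the closure, from 0 (fully open) to 1 (shut), set as the call begins (- or left out, the last holds). The fingers move at their own pace and stop on an object; FORCE is the grip in N (left out, the last holds). Time passes only in rows, so rows that repeat a pose let the fingers close. It gives the time, the measured TCP pose, the force and the opening at its end, in the units of the state.
- r.sense(): the state, without advancing time (a new reading comes with each control period).
- r.snapshot(name): name is "side" or "top" or "wrist"; returns (picture, depth): 384x512x3 uint8, blue, green, red; 384x512 float32, mm along the optical axis (not along the pixel's ray), 0 where there is no reading.
- r.get_calibration(name): a dict with "mtx" (3x3 intrinsics, pixels), "cam_to_world" (4x4, takes a point from camera to world coordinates). Camera axes: x right, y down, z forward; pixel columns grow to the right and rows downward; lengths in mm; the calibration is good to about 2 mm. A picture is of the moment at which its call begins: read the wrist's pose just before it. get_calibration takes no time and is no camera call; for the wrist camera it gives the pose at the moment of the call.
- r.hand_in(): hands the job in, once; it reports no verdict.
Trained networks look in the newest picture that a camera, given by its name, has taken for a name from the list of things; names that differ only in an ending like _2 or _b are one class to them, and where a whole thing is asked for, a point or a joint stands for the part that bears it (a point fixed in the world has none). Each returns a list of dicts, best first, with "conf" (0 to 1); they miss things now and then, are a little off and sometimes report something else, mostly with a low value. They report only what shows in the picture. A call takes as long as a camera call. They do not tell look-alikes from the thing itself.
- r.look_for(thing, camera): "extent" ([left, top, right, bottom] in pixels, round what is visible of it).
- r.landmark_of(thing, camera): "pixel" ([column, row] in pixels: a listed point, or the origin of a listed thing).
The state is a dict: "time": time; "joint_pos": joint angles; "qd": joint speeds; "joint_efforts": joint torques, N m; "tool_pos": TCP position; "tcp_rot": TCP orientation; "ft_force": force on the tool from outside, world axes, zero at the start; "wrist_torque": the same for the moment, N m; "finger_gap": finger opening in mm.
Only numpy, scipy, OpenCV 4.12 (cv2) and the standard library are available. Lean on these libraries where they do the work, as an engineer would, in place of code of your own. Each camera call takes 0.05 s, during which the arm holds its last target.

## Working session

There is one attempt and no reset: what is moved stays moved. The work goes in short steps, Python scripts to look and compute and a shell command to move; the robot and the scene stay as the last step left them, time stands still between calls to the robot, and variables do not carry over. Pictures are saved under pics/ and viewed, and the job is handed in when it is done.

```bash
ls; mkdir -p pics
cat > h.py <<'E'
from bench import r
import numpy as np, cv2
from scipy.spatial.transform import Rotation as R
def ray(cam,px,cal=None):
    c=cal or r.get_calibration(cam); K=np.array(c["mtx"]);T=np.array(c["cam_to_world"])
    d=T[:3,:3]@np.linalg.solve(K,[px[0],px[1],1.]); return T[:3,3],d
def atz(cam,px,z,cal=None):
    o,d=ray(cam,px,cal); return o+d*(z-o[2])/d[2]
def atd(cam,px,depth,cal=None):
    o,d=ray(cam,px,cal); return o+d*depth
def proj(cam,p,cal=None):
    c=cal or r.get_calibration(cam); K=np.array(c["mtx"]);T=np.linalg.inv(np.array(c["cam_to_world"]))
    q=K@(T[:3,:3]@np.array(p)+T[:3,3]); return q[:2]/q[2]
def pose():
    s=r.sense(); return np.array(s["tool_pos"]),R.from_euler("xyz",s["tcp_rot"],degrees=True)
def go(p,yaw=None,Rt=None):
    "delta in tool axes (m, rad) to bring TCP to p"
    t,Rm=pose(); d=Rm.inv().apply(np.array(p)-t)/1000
    w=(Rm.inv()*Rt).as_rotvec() if Rt is not None else np.zeros(3)
    return np.round(d,4),np.round(w,4)
E
python3 - <<'E'
from h import *
np.set_printoptions(suppress=True,precision=2)
print(r.sense())
for c in ["top","side","wrist"]:
    im,d=r.snapshot(c); cv2.imwrite(f"pics/{c}0.png",im); np.save(f"{c}0.npy",d)
    print(c,r.get_calibration(c)["cam_to_world"],r.get_calibration(c)["mtx"])
    for t in ["block","punch_grip","solid_punch_mid","scriber_mid"]:
        print(t,[( [round(v) for v in a["extent"]],round(a["conf"],2)) for a in r.look_for(t,c)])
    for t in ["cross","block","punch_grip","solid_punch_mid","scriber_mid"]:
        print(t,[( [round(v,1) for v in a["pixel"]],round(a["conf"],2)) for a in r.landmark_of(t,c)])
E
```

```text
pics
{'time': 0.0, 'joint_pos': array([69.7 ,  7.51, 85.33, -0.  , 87.26, -4.89]), 'qd': array([-0.04, -0.08, -0.04, -0.05,  0.04, -0.09]), 'joint_efforts': array([ -0.  , -56.94, -50.05,  -0.  ,   0.02,  -0.  ]), 'tool_pos': array([159.15, 577.93, 230.24]), 'tcp_rot': array([-179.89,   -0.01,  164.6 ]), 'ft_force': array([-0.42, -0.32,  0.95]), 'wrist_torque': array([-0.01, -0.03,  0.03]), 'finger_gap': 85.50127162269366}
top [[ -0.    -1.     0.09 456.66]
 [ -1.    -0.    -0.03  41.17]
 [  0.03  -0.09  -1.   975.43]
 [  0.     0.     0.     1.  ]] [[388.96   0.   262.42]
 [  0.   388.96 195.43]
 [  0.     0.     1.  ]]
block [([146, 161, 226, 209], 0.77), ([110, 226, 172, 268], 0.63)]
punch_grip [([173, 220, 195, 231], 0.58), ([164, 122, 185, 146], 0.57), ([178, 177, 188, 187], 0.47)]
solid_punch_mid []
scriber_mid [([204, 186, 209, 190], 0.46)]
cross [([377.4, 184.6], 0.9)]
block [([189.0, 188.6], 0.69), ([142.7, 247.4], 0.58)]
punch_grip [([173.5, 133.4], 0.77), ([181.8, 223.4], 0.69), ([180.6, 179.0], 0.53)]
solid_punch_mid [([158.0, 172.0], 0.6)]
scriber_mid [([209.0, 188.2], 0
[... 293 characters left out ...]
4], 0.65), ([217, 118, 257, 175], 0.61)]
solid_punch_mid []
scriber_mid [([221, 151, 230, 175], 0.58)]
cross [([358.5, 293.2], 0.56)]
block [([147.9, 190.8], 0.69), ([220.1, 187.1], 0.58)]
punch_grip [([206.4, 145.0], 0.6), ([228.6, 136.8], 0.58), ([219.1, 151.8], 0.55)]
solid_punch_mid [([215.0, 142.0], 0.47)]
scriber_mid [([226.7, 162.4], 0.68), ([211.2, 145.5], 0.68)]
wrist [[  0.27   0.91   0.31  79.46]
 [  0.96  -0.25  -0.09 600.84]
 [  0.     0.32  -0.95 374.11]
 [  0.     0.     0.     1.  ]] [[345.86   0.   253.19]
 [  0.   345.86 189.91]
 [  0.     0.     1.  ]]
block []
punch_grip []
solid_punch_mid []
scriber_mid []
cross []
block []
punch_grip []
solid_punch_mid []
scriber_mid []
```

View pics/top0.png

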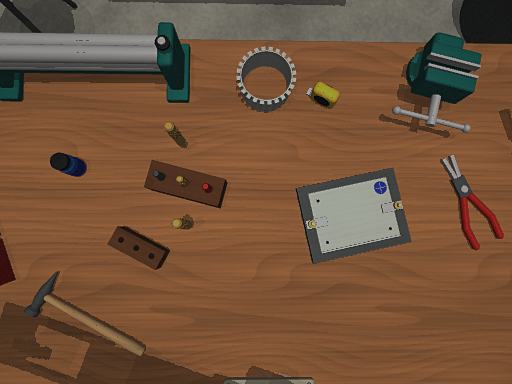

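View pics/side0.png

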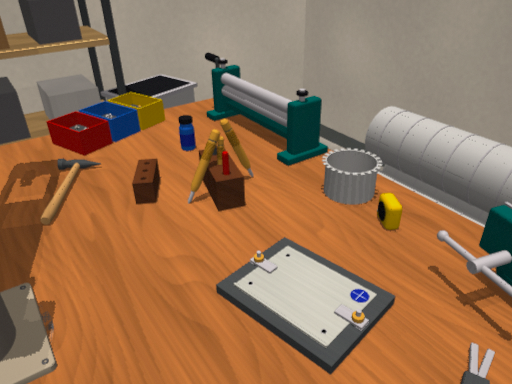

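Run:
```python
import cv2
im=cv2.imread("pics/top0.png"); cv2.imwrite("pics/top0z.png",cv2.resize(im[110:280,90:260],None,fx=3.5,fy=3.5,interpolation=cv2.INTER_CUBIC))
im=cv2.imread("pics/side0.png"); cv2.imwrite("pics/side0z.png",cv2.resize(im[90:240,100:290],None,fx=4,fy=4,interpolation=cv2.INTER_CUBIC))
```

```text
(no output)
```

View pics/top0z.png

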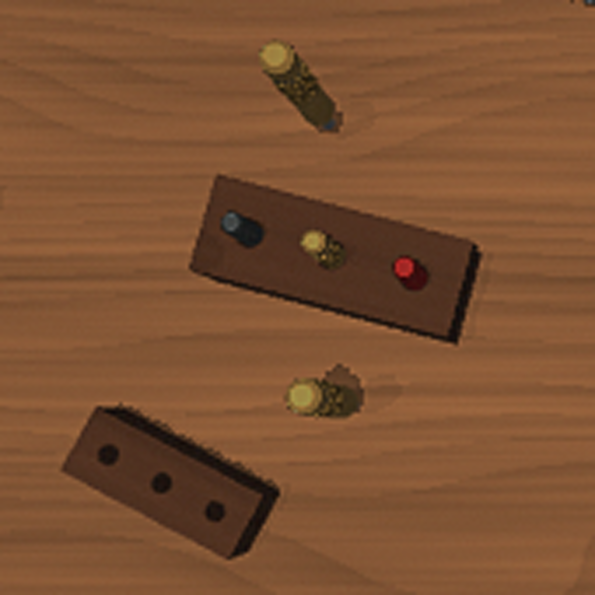

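View pics/side0z.png

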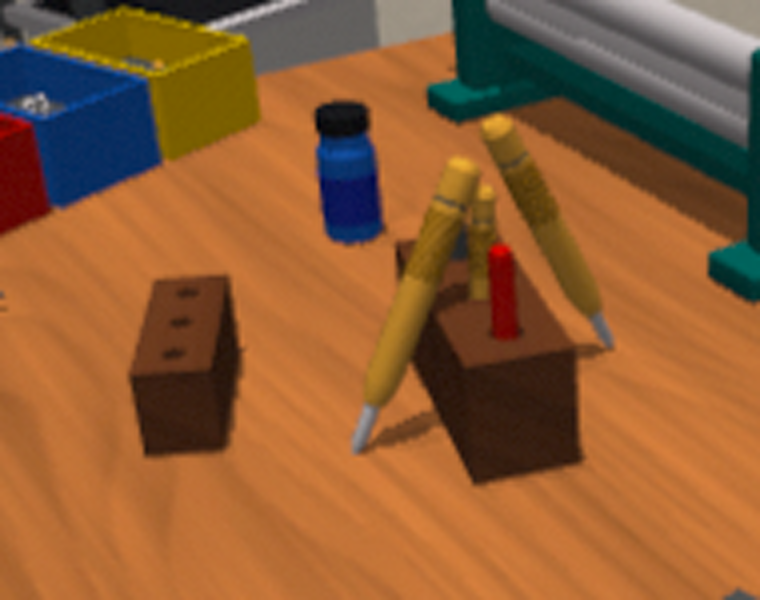

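The smallest brass punch stands in the centre hole of the larger block, at about (181,179) in the top view. The solid punch is at (158,174) and the red scriber at (206,187). Two larger look-alikes lean on either side of the block, and the cross is at about (380,187). Next I'll locate all of these.

Run:
```python
from h import *
np.set_printoptions(suppress=True,precision=1)
d=np.load("top0.npy"); im=cv2.imread("pics/top0.png")
for n,p in dict(punch=(180,179),solid=(156,174),scr=(205,186.5),L1=(169,126),L1low=(184,145),L2=(175,223),L2low=(189,223),A=(152,160.5),B=(226,179),C=(220.5,207.5),D=(145,187),cross=(380,187.5)).items():
    z=d[int(p[1])-1:int(p[1])+2,int(p[0])-1:int(p[0])+2]; print(n,z.ravel(),atd("top",p,np.median(z)))
# block corners at z=80
P={k:atz("top",v,80) for k,v in dict(A=(152.3,160.3),B=(227,179),C=(220.8,207.8),D=(144.8,186.8)).items()}
print(P); c=sum(P.values())/4; print("c",c)
print(np.degrees(np.arctan2(*(P["B"]-P["A"])[[1,0]])),np.linalg.norm(P["B"]-P["A"]),np.linalg.norm(P["D"]-P["A"]))
print("punch top z148",atz("top",(179.5,178.5),148)); print("cross",atz("top",(380.3,187.5),21.5))
# side triangulation of tops
def tri(a,b):
    o1,d1=ray("top",a);o2,d2=ray("side",b)
    d1/=np.linalg.norm(d1);d2/=np.linalg.norm(d2)
    s=np.linalg.lstsq(np.c_[d1,-d2],o2-o1,rcond=None)[0]; A=o1+d1*s[0];B=o2+d2*s[1]; return (A+B)/2,np.linalg.norm(A-B)
print("L1 top",tri((169,126),(100+497/4,90+124/4)),"tip",tri((185,145.5),(100+608/4,90+346/4)))
print("L2 top",tri((176,223),(100+463/4,90+166/4)),"tip",tri((188,216),(100+357/4,90+450/4)))
print("punch top",tri((179.5,178.5),(100+486/4,90+190/4)))
```

```text
punch [832.1 831.2 829.5 830.1 829.1 829.7 832.2 831.1 830.2] [570.3 194.4 147.8]
solid [848.8 848.6 847.6 846.8 846.  844.6 846.3 848.8 848.9] [583.6 249.9 130. ]
scr [841.7 844.8 841.2 843.7 844.8 844.6 843.9 843.9 843.8] [556.  142.7 134.1]
L1 [796.8 794.9 799.1 796.1 798.6 796.1 797.6 796.2 796.3] [673.7 210.9 191.3]
L1low [932.8 944.1 973.4 960.3 968.1 973.3 976.2 971.9 987.1] [674.3 210.7  14.9]
L2 [779.1 775.5 779.  779.2 780.3 780.1 780.1 781.1 778.1] [475.6 194.9 190. ]
L2low [868.8 880.6 898.5 864.9 878.4 896.8 861.1 874.  891.1] [478.  182.8  90.9]
A [982.  979.5 979.4 981.7 901.2 899.3 901.1 899.2 901.4] [622.8 272.5  79.1]
B [984.7 983.6 981.6 903.5 981.2 983.4 912.9 979.5 980.5] [590.9 106.3   0.4]
C [929.3 954.9 978.1 939.5 961.7 974.8 977.1 971.  976.3] [518.7 119.2   3.5]
D [894.5 893.5 895.3 975.8 900.2 895.  972.6 970.4 973.6] [561.5 288.3  74.1]
cross [969.5 969.2 970.3 968.9 965.8 966.2 967.5 965.5 969.9] [ 567.8 -278.    21.2]
{'A': array([623.1, 271.6,  80. ]), 'B': array([579.9,  98.7,  80. ]), 'C': array([513.1, 112.4,  80. ]), 'D': array([561.3, 287.1,  80. ])}
c [569.4 192.4  80. ]
-104.01429123800064 178.22478110206944 63.718346046387126
punch top z148 [571.4 195.5 148. ]
cross [ 567.8 -278.6   21.5]
L1 top (array([648.9, 230.3, 164.8]), np.float64(68.93996849121352)) tip (array([675.5, 211.5,  -0.8]), np.float64(2.4766401478066604))
L2 top (array([509.9, 173.8, 184.4]), np.float64(79.10025252224585)) tip (array([491.5, 204.9, -10.6]), np.float64(14.351460886851733))
punch top (array([575.3, 194.4, 144.2]), np.float64(7.664834570983682))
```

Run:
```python
from h import *
print(go([570,194,290],Rt=R.from_euler("xyz",[180,0,76],degrees=True)))
```

```text
(array([-0.498 , -0.2616, -0.0587]), array([-0.    ,  0.    ,  1.5464]))
```

```bash
python3 -m crank '[[[-0.498,-0.2616,-0.0587,0,0,1.5464],[-0.498,-0.2616,-0.0587,0,0,1.5464],[-0.498,-0.2616,-0.0587,0,0,1.5464],[-0.498,-0.2616,-0.0587,0,0,1.5464],[-0.498,-0.2616,-0.0587,0,0,1.5464],[-0.498,-0.2616,-0.0587,0,0,1.5464],[-0.498,-0.2616,-0.0587,0,0,1.5464],[-0.498,-0.2616,-0.0587,0,0,1.5464],[-0.498,-0.2616,-0.0587,0,0,1.5464],[-0.498,-0.2616,-0.0587,0,0,1.5464]]]' 0.4 100
```

```text
time: 2.75
tool_pos: [572.6, 190.4, 290.0]
tcp_rot: [179.9, 0.0, 75.7]
ft_force: [-0.6, 0.2, -0.4]
finger_gap: 51.3
```

Run:
```python
from h import *
np.set_printoptions(suppress=True,precision=2)
print(go([570,194,290],Rt=R.from_euler("xyz",[180,0,76],degrees=True)))
s=r.sense();print(s["time"],s["tool_pos"],s["tcp_rot"],s["qd"],s["finger_gap"])
cal=r.get_calibration("wrist"); im,d=r.snapshot("wrist"); cv2.imwrite("pics/w1.png",im); np.save("w1.npy",d); np.save("w1cal.npy",cal,allow_pickle=True)
for t in ["block","punch_grip","solid_punch_mid","scriber_mid"]:
    print(t,[( [round(v,1) for v in a["pixel"]],round(a["conf"],2)) for a in r.landmark_of(t,"wrist")])
```

```text
(array([ 0., -0., -0.]), array([ 0.  ,  0.  , -0.01]))
2.75 [572.56 190.35 289.98] [179.95   0.04  75.67] [ 1.82  0.08  0.16  1.77  0.95 -0.94] 51.34386771603292
block [([250.9, 134.3], 0.9), ([102.9, 75.0], 0.71)]
punch_grip [([272.2, 107.9], 0.69), ([227.2, 140.5], 0.58), ([247.5, 94.1], 0.43)]
solid_punch_mid [([250.1, 94.5], 0.51)]
scriber_mid [([248.8, 211.5], 0.86)]
```

View pics/w1.png

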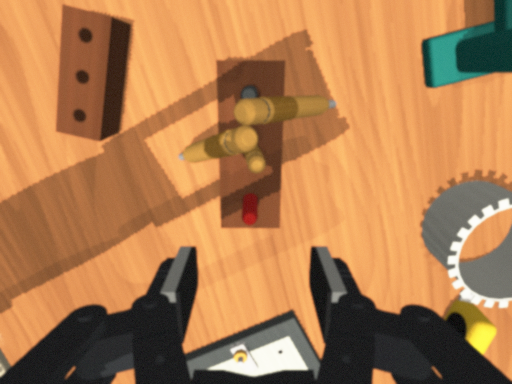

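Run:
```python
from h import *
np.set_printoptions(suppress=True,precision=1)
d=np.load("side0.npy")
for p in [(224,121),(234,140),(245,165),(251,176),(215,131),(207,148),(198,175),(190,202),(221,139),(220,155)]:
    print(p,proj("side",atd("side",p,d[p[1],p[0]])),d[p[1]-1:p[1]+2,p[0]].round(),atd("side",p,d[p[1],p[0]]))
print(proj("side",(674,211,0)),proj("side",(674,211,191)),proj("side",(478,193,0)),proj("side",(476,195,190)))
d=np.load("w1.npy"); cal=np.load("w1cal.npy",allow_pickle=True).item()
for p in [(247,111),(270,107),(300,106),(325,104),(246,139),(225,145),(200,152),(186,156),(258,161),(250,212),(249,92)]:
    print(p,d[p[1],p[0]],atd("wrist",p,d[p[1],p[0]],cal))
d=np.load("top0.npy")
for p in [(169,126),(173,131),(176,136),(180,140),(175,223),(180,223),(185,223),(189,223)]:
    print(p,d[p[1],p[0]],atd("top",p,d[p[1],p[0]]))
```

```text
(224, 121) [224. 121.] [1019. 1019. 1019.] [601.3 216.2 172.8]
(234, 140) [234. 140.] [1045. 1050. 1050.] [621.7 208.2 120.8]
(245, 165) [245. 165.] [1098. 1104. 1105.] [650.8 207.7  42.8]
(251, 176) [251. 176.] [1130. 1146. 1138.] [674.9 217.9  -2.2]
(215, 131) [215. 131.] [992. 990. 990.] [563.5 194.1 164.1]
(207, 148) [207. 148.] [998. 996. 996.] [538.9 193.4 127.9]
(198, 175) [198. 175.] [1008. 1007. 1009.] [506.5 187.8  68.9]
(190, 202) [190. 202.] [1026. 1029. 1033.] [479.4 189.9   2.3]
(221, 139) [221. 139.] [1003. 1005. 1002.] [576.2 191.  141.7]
(220, 155) [220. 155.] [1020. 1022. 1021.] [570.  189.9 102.1]
[252.1 176.4] [250.3 108. ] [189.  202.4] [179.2 129.3]
(247, 111) 269.46255 [581.3 244.6 157.8]
(270, 107) 287.66998 [599.8 241.1 138.2]
(300, 106) 327.692 [628.6 230.8  96.9]
(325, 104) 372.41373 [660.  220.6  50.4]
(246, 139) 274.30457 [575.1 224.  160. ]
(225, 145) 295.70148 [555.1 220.  140.4]
(200, 152) 348.12018 [522.4 210.7  90.8]
(186, 156) 389.49936 [497.7 203.3  51.6]
(258, 161) 294.4657 [579.3 200.8 146. ]
(250, 212) 325.03946 [559.4 151.4 131.7]
(249, 92) 292.00693 [585.7 256.7 129.7]
(169, 126) 798.5699 [674.3 211.4 189. ]
(173, 131) 812.9098 [667.8 206.  174.1]
(176, 136) 848.8965 [666.3 206.8 137.8]
(180, 140) 893.3638 [668.1 206.2  93.3]
(175, 223) 780.2511 [475.6 195.1 188.9]
(180, 223) 779.8741 [475.6 185.  189.6]
(185, 223) 823.43884 [476.7 182.4 146. ]
(189, 223) 878.3613 [478.  182.8  90.9]
```

Run:
```python
from h import *
np.set_printoptions(suppress=True,precision=2)
im,d=r.snapshot("side"); cv2.imwrite("pics/side1.png",im);np.save("side1.npy",d)
a=cv2.resize(im[90:240,130:290],None,fx=4,fy=4,interpolation=cv2.INTER_CUBIC)
cv2.imwrite("pics/side1z.png",a)
im,d=r.snapshot("wrist"); cv2.imwrite("pics/w2.png",im);np.save("w2.npy",d)
cv2.imwrite("pics/w2z.png",cv2.resize(im[50:250,130:370],None,fx=3.2,fy=3,interpolation=cv2.INTER_CUBIC))
im,d=r.snapshot("top"); cv2.imwrite("pics/top1.png",im);np.save("top1.npy",d)
s=r.sense();print(s["time"],s["tool_pos"])
```

```text
3.15 [569.23 195.11 290.08]
```

View pics/side1z.png

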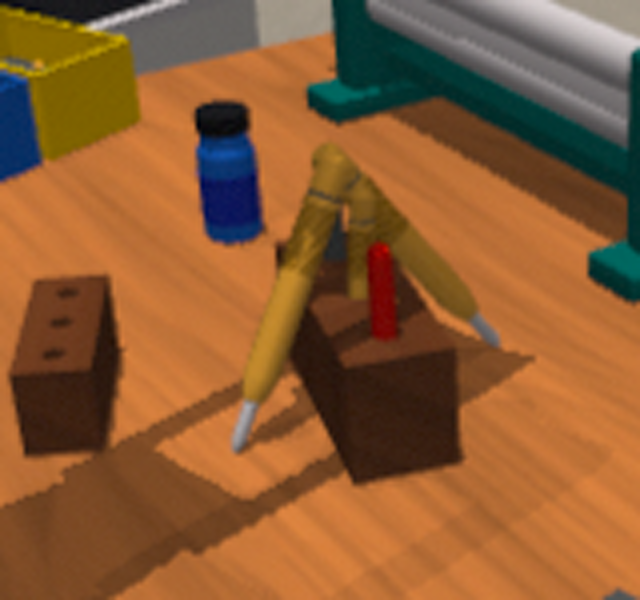

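View pics/w2z.png

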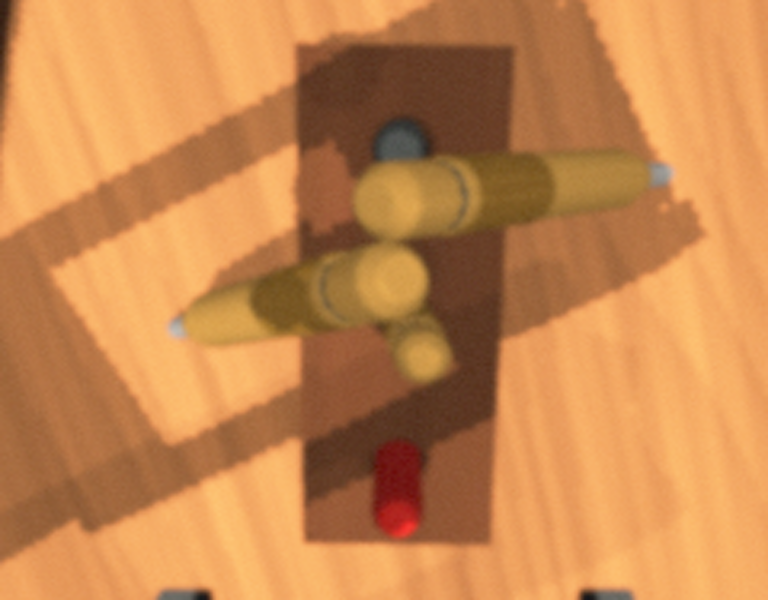

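The side and wrist views show that the two big look-alikes, which stood upright at t=0, have toppled. They now lean over the block against the tools, with tops in w2z at (390,280) and (390,200), and they block the punch. I have to move them away first, so I'll measure their axes.

```bash
cat > seg.py <<'E'
from h import *
def cloud(cam,im,d,cal=None):
    hsv=cv2.cvtColor(im,cv2.COLOR_BGR2HSV); m=(hsv[...,0]>=19)&(hsv[...,0]<=30)&(hsv[...,1]>130)&(d>0)
    v,u=np.nonzero(m); c=cal or r.get_calibration(cam); K=np.array(c["mtx"]);T=np.array(c["cam_to_world"])
    q=np.linalg.inv(K)@np.c_[u,v,np.ones(len(u))].T*d[v,u]
    P=(T[:3,:3]@q).T+T[:3,3]
    ok=(np.hypot(P[:,0]-570,P[:,1]-200)<160)&(P[:,2]>3)&(P[:,2]<230); return P[ok],u[ok],v[ok]
C0=np.array([569.4,192.4]); ex=np.array([.970,-.242]); ey=np.array([.242,.970])
def blk(P): P=np.atleast_2d(P); return np.c_[(P[:,:2]-C0)@ex,(P[:,:2]-C0)@ey,P[:,2]]
E
python3 - <<'E'
from seg import *
np.set_printoptions(suppress=True,precision=1)
for cam,f in [("top","top1"),("wrist","w2"),("side","side1")]:
    im=cv2.imread(f"pics/{f}.png");d=np.load(f"{f}.npy")
    P,u,v=cloud(cam,im,d); B=blk(P); print(cam,len(P))
    o=im.copy(); o[v,u]=(255,0,255); cv2.imwrite(f"pics/m_{f}.png",cv2.resize(o[50:250,100:360],None,fx=3,fy=3))
    for z in range(10,190,12):
        s=B[(B[:,2]>z)&(B[:,2]<z+12)]
        if len(s)<3: continue
        # group by x' 
        for nm,q in (("L2",s[s[:,0]<-15 - 0*s[:,0]]),("mid",s[(s[:,0]>=-15)&(s[:,0]<12)]),("L1",s[s[:,0]>=12])):
            if len(q)>2: print(z,nm,len(q),q.mean(0),q.min(0)[:2],q.max(0)[:2])
E
```

```text
top 87
34 L2 4 [-72.  -15.2  42.2] [-75.  -16.7] [-69.3 -12.9]
34 L1 3 [78.2 40.  45.6] [74.  36.4] [84.2 46.6]
46 L2 6 [-61.8 -13.8  51. ] [-70.5 -15.5] [-56.2 -12.4]
46 L1 8 [75.  42.3 50.4] [64.1 36.5] [82.9 54.3]
58 L2 4 [-56.1 -10.2  62.4] [-59.1 -11.6] [-53.6  -6.8]
58 L1 11 [68.  40.3 62.8] [57.1 37.2] [74.9 51.3]
70 mid 4 [-3.5  1.7 78.8] [-5.4 -1.7] [-0.8  6.2]
70 L1 7 [59.4 40.6 74.5] [53.1 37.4] [66.5 44.1]
82 mid 3 [ 1.3 -1.8 87. ] [-1.9 -2.8] [ 5.1 -0.8]
82 L1 5 [49.9 42.5 90.2] [45.9 38.3] [52.9 47.4]
94 mid 4 [  0.1   0.8 102.8] [-3.9 -1.7] [5.5 7. ]
106 mid 7 [  2.4  -0.4 112.6] [-3.2 -2.2] [8.  2.5]
118 mid 3 [ -0.    1.2 120.5] [-3.  -1.3] [2.7 4.4]
142 mid 9 [  6.9   6.  146.1] [1.6 0.4] [11.6  9.6]
wrist 161
82 L1 3 [51.4 47.9 87.1] [49. 42.] [54.5 58.9]
94 L2 5 [-42.2  15.9 102.5] [-45.4   6.3] [-39.1  19.6]
94 L1 4 [ 43.5  45.7 101.9] [40.1 42.7] [46.7 51.5]
106 L2 12 [-37.2  18.3 112.1] [-39.4   6.6] [-34.6  24. ]
106 L1 17 [ 36.   51.6 112.2] [29.8 42.6] [39.9 60.2]
118 L2 28 [-30.5  20.5 124.1] [-34.6  11.9] [-26.3  29.1]
118 mid 3 [  4.2  14.2 123.4] [ 1.5 1
[... 967 characters left out ...]
 101.6] [-46.   -3.1] [-26.9  19.5]
94 mid 9 [ -2.2  -0.4 100.3] [-4.4 -2.7] [-0.7  3.9]
94 L1 24 [33.1 38.6 99.9] [23.  34.5] [46.6 43.2]
106 L2 43 [-31.3   7.3 111.6] [-41.5   2.5] [-17.   16.1]
106 mid 13 [ -0.3  -0.3 112. ] [-4.9 -3.5] [4.5 4.9]
106 L1 16 [ 29.4  39.1 111.1] [23.  35.5] [35.  42.9]
118 L2 37 [-25.2  11.5 123.8] [-35.5   5. ] [-15.8  21.8]
118 mid 12 [ -0.9   3.4 124.3] [-13.5  -2.4] [10.2 14. ]
118 L1 6 [ 24.2  40.3 123.2] [21.5 34.8] [26.9 44.4]
130 L2 13 [-21.4  14.2 133.7] [-26.2   9.8] [-15.3  21.3]
130 mid 13 [  1.5  10.2 136.4] [-12.3  -5.7] [11.6 43.2]
142 mid 22 [ -6.2  23.8 148.4] [-13.2   2.5] [11.3 51.5]
154 mid 10 [ -4.   36.8 156. ] [-12.3  22.3] [ 0.5 51.3]
```

View pics/m_w2.png

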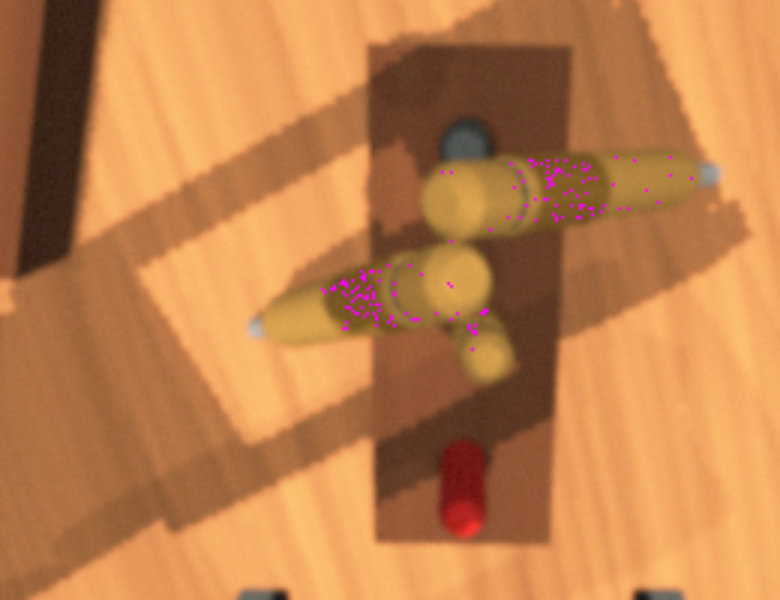

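View pics/top1.png

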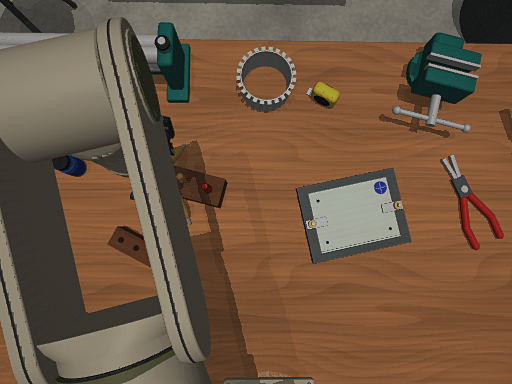

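Run:
```python
from seg import *
np.set_printoptions(suppress=True,precision=1)
d=np.load("w2.npy")
for n,p in dict(L2top=(252,143),L1top=(252,117),punch=(262,168),scr=(254,222),solid=(255,98)).items():
    dd=np.median(d[p[1]-2:p[1]+3,p[0]-2:p[0]+3]); P=atd("wrist",p,dd); print(n,P,blk(P))
for n,p in dict(L2tip=(185.6,159),L1tip=(339,107)).items():
    P=atz("wrist",p,3); print(n,P,blk(P))
# block corners in wrist z=80
for p in [(130+297/3.2,50+44/3),(130+513/3.2,50+46/3),(130+492/3.2,50+541/3),(130+305/3.2,50+541/3)]:
    P=atz("wrist",p,80); print(P,blk(P))
```

```text
L2top [575.3 224.7 160.7] [[ -2.1  32.8 160.7]]
L1top [580.2 244.2 158.2] [[ -2.1  52.8 158.2]]
punch [577.7 199.  146.3] [[  6.5   8.4 146.3]]
scr [557.7 146.4 134.2] [[ -0.2 -47.5 134.2]]
solid [585.6 255.7 129.6] [[  0.4  65.3 129.6]]
L2tip [480.3 195.4   3. ] [[-87.2 -18.7   3. ]]
L1tip [680.5 212.5   3. ] [[102.9  46.4   3. ]]
[562.4 289.9  80. ] [[-30.4  92.9  80. ]]
[625.1 273.8  80. ] [[34.4 92.4 80. ]]
[582. 105.  80.] [[ 33.4 -81.7  80. ]]
[518.3 120.7  80. ] [[-32.2 -81.9  80. ]]
```

Run:
```python
from h import *
print(go([607,236,260],Rt=R.from_euler("xyz",[180,0,163],degrees=True)))
```

```text
(array([0.0488, 0.0269, 0.0301]), array([ 1.0000e-04, -1.0000e-04, -1.5165e+00]))
```

```bash
python3 -m crank '[[[0.0488,0.0269,0.03,0,0,-1.5165],[0.0488,0.0269,0.03,0,0,-1.5165],[0.0488,0.0269,0.03,0,0,-1.5165],[0.0488,0.0269,0.03,0,0,-1.5165],[0.0488,0.0269,0.03,0,0,-1.5165],[0.0488,0.0269,0.03,0,0,-1.5165],[0.0488,0.0269,0.03,0,0,-1.5165],[0.0488,0.0269,0.03,0,0,-1.5165],[0.0488,0.0269,0.03,0,0,-1.5165],[0.0488,0.0269,0.03,0,0,-1.5165]]]' 0.5 100
python3 - <<'E'
from seg import *
np.set_printoptions(suppress=True,precision=2)
s=r.sense();print(s["time"],s["tool_pos"],s["tcp_rot"],s["qd"],s["finger_gap"])
im,d=r.snapshot("wrist"); cv2.imwrite("pics/w3.png",im); np.save("w3.npy",d)
print(go([607,236,98],Rt=R.from_euler("xyz",[180,0,163],degrees=True)))
for z in (98,117):print("tcp proj",proj("wrist",(607,236,z)))
E
```

```text
time: 4.4
tool_pos: [606.8, 236.5, 260.2]
tcp_rot: [180.0, 0.0, 162.8]
ft_force: [-0.2, 0.8, -0.1]
finger_gap: 42.4
4.4 [606.8  236.46 260.19] [179.99   0.01 162.83] [-0.18  0.1  -0.08 -0.1  -0.03  0.13] 42.434457065061196
(array([-0.  , -0.  ,  0.16]), array([ 0.,  0., -0.]))
tcp proj [252.38 168.91]
tcp proj [252.34 174.73]
```

View pics/w3.png

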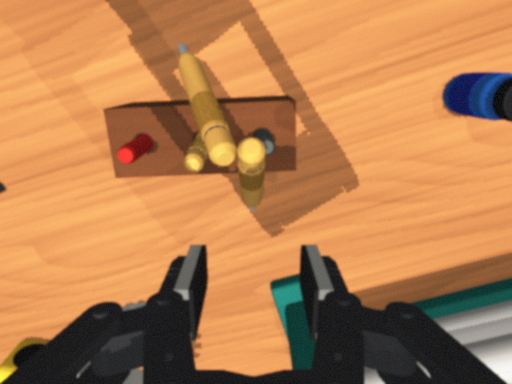

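L1's barrel runs from its cap at (252,151) to its tip at (254,208), centred between the fingers. Descending.

```bash
python3 -m crank '[[[0,0,0.05,0,0,0],[0,0,0.1,0,0,0],[0,0,0.135,0,0,0],[0,0,0.15,0,0,0],[0,0,0.16,0,0,0],[0,0,0.16,0,0,0],[0,0,0.16,0,0,0]]]' 0.5 100
python3 - <<'E'
from h import *
im,d=r.snapshot("wrist"); cv2.imwrite("pics/w4.png",im)
im,d=r.snapshot("side"); cv2.imwrite("pics/s4.png",cv2.resize(im[60:260,130:330],None,fx=3,fy=3))
E
```

```text
time: 5.32
tool_pos: [608.1, 236.7, 102.1]
tcp_rot: [179.9, 0.1, 162.8]
ft_force: [0.1, 0.1, 0.7]
finger_gap: 43.0
```

View pics/w4.png

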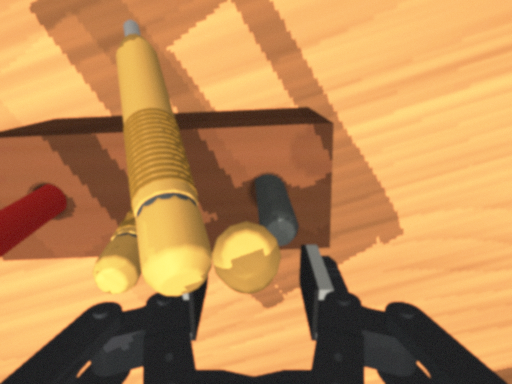

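View pics/s4.png

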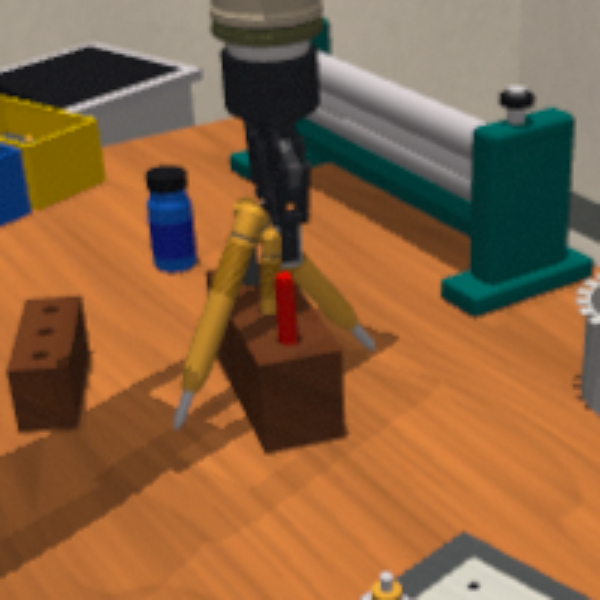

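L1 is between the fingers. Closing.

```bash
python3 -m crank '[[[0,0,0,0,0,0],[0,0,0,0,0,0],[0,0,0,0,0,0],[0,0,0,0,0,0],[0,0,0,0,0,0]]]' 1 80
```

```text
time: 6.05
tool_pos: [608.1, 236.6, 102.6]
tcp_rot: [179.9, 0.2, 162.8]
ft_force: [-2.3, -0.6, 5.5]
finger_gap: 19.7
```

```bash
python3 -m crank '[[[-0.02,0,-0.015,0,0,0],[-0.045,0,-0.035,0,0,0],[-0.07,0,-0.06,0,0,0],[-0.08,0,-0.06,0,0,0],[-0.085,0,-0.06,0,0,0],[-0.085,0,-0.06,0,0,0]]]' 1 80
python3 - <<'E'
from h import *
print(r.sense()["time"],go([672,149,165],Rt=R.from_euler("xyz",[180,0,76],degrees=True)))
im,d=r.snapshot("side"); cv2.imwrite("pics/s5.png",cv2.resize(im[60:260,130:330],None,fx=3,fy=3))
E
```

```text
time: 6.8
tool_pos: [687.7, 211.4, 160.1]
tcp_rot: [-180.0, -0.0, 162.8]
ft_force: [-1.3, 0.1, -5.6]
finger_gap: 19.5
6.8 (array([-0.0035, -0.0642, -0.0049]), array([-7.0000e-04, -5.0000e-04,  1.5153e+00]))
```

View pics/s5.png

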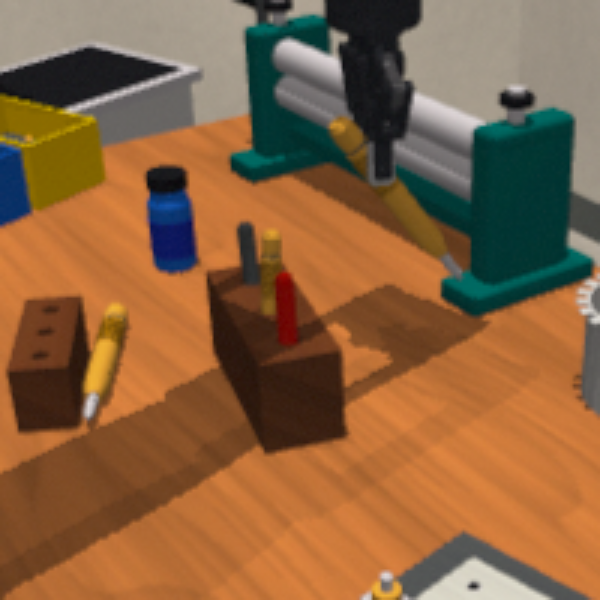

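L2 fell clear and now lies beside the small block. All three tools still stand in their holes, and L1 is held away from the block. Now I'll turn it parallel to the block and lay it down.

```bash
python3 -m crank '[[[-0.004,-0.064,-0.005,0,0,1.515],[-0.004,-0.064,-0.005,0,0,1.515],[-0.004,-0.064,-0.005,0,0,1.515],[-0.004,-0.064,-0.005,0,0,1.515],[-0.004,-0.064,-0.005,0,0,1.515],[-0.004,-0.064,-0.005,0,0,1.515],[-0.004,-0.064,-0.005,0,0,1.515],[-0.004,-0.064,-0.005,0,0,1.515],[-0.004,-0.064,-0.005,0,0,1.515]]]' 1 60
python3 -m crank '[[[0,0,0.03,0,0,0],[0,0,0.055,0,0,0],[0.003,0,0.075,0,0,0],[0.012,0,0.09,0,0,0],[0.022,0,0.105,0,0,0],[0.033,0,0.12,0,0,0],[0.043,0,0.133,0,0,0],[0.05,0,0.145,0,0,0],[0.055,0,0.155,0,0,0],[0.056,0,0.158,0,0,0]]]' 1 25
python3 - <<'E'
from h import *
im,d=r.snapshot("side"); cv2.imwrite("pics/s6.png",cv2.resize(im[60:260,130:330],None,fx=3,fy=3))
E
```

```text
time: 7.98
tool_pos: [671.7, 149.7, 164.8]
tcp_rot: [-179.9, 0.0, 76.1]
ft_force: [-0.1, 0.5, -5.5]
finger_gap: 19.9
time: 9.22
tool_pos: [685.0, 204.1, 6.3]
tcp_rot: [-179.9, 0.0, 76.1]
ft_force: [-2.9, -1.3, 3.3]
finger_gap: 19.7
```

View pics/s6.png

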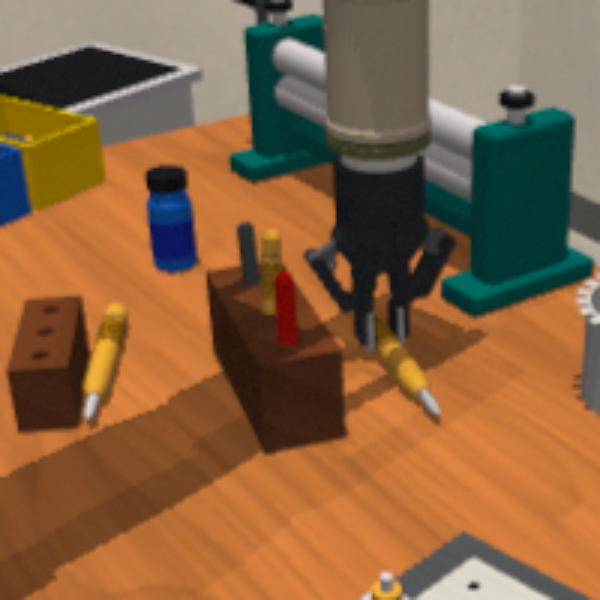

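L1 is nearly flat. Release, rise, then back over the punch.

```bash
python3 -m crank '[[[0,0,-0.002,0,0,0],[0,0,-0.002,0,0,0],[0,0,-0.002,0,0,0],[0,0,-0.03,0,0,0],[0,0,-0.08,0,0,0],[0,0,-0.14,0,0,0],[0,0,-0.2,0,0,0],[0,0,-0.24,0,0,0],[0,0,-0.26,0,0,0]]]' 0.5 100
python3 - <<'E'
from h import *
print(go([571,196,270],Rt=R.from_euler("xyz",[180,0,76],degrees=True)))
E
```

```text
time: 10.4
tool_pos: [686.5, 204.2, 270.2]
tcp_rot: [179.8, -0.1, 76.1]
ft_force: [-0.5, -0.3, -0.3]
finger_gap: 42.4
(array([-0.0357, -0.1102, -0.0002]), array([ 0.0027, -0.0021,  0.0018]))
```

```bash
python3 -m crank '[[[-0.018,-0.055,0,0,0,0],[-0.0357,-0.11,0,0,0,0],[-0.0357,-0.11,0,0,0,0],[-0.0357,-0.11,0,0.003,-0.002,0.002]]]'
python3 - <<'E'
from seg import *
np.set_printoptions(suppress=True,precision=2)
s=r.sense();print(s["time"],s["tool_pos"],s["tcp_rot"],abs(s["qd"]).max())
im,d=r.snapshot("wrist"); cv2.imwrite("pics/w5.png",im); np.save("w5.npy",d)
cv2.imwrite("pics/w5z.png",cv2.resize(im[50:250,150:350],None,fx=3,fy=3,interpolation=cv2.INTER_CUBIC))
im,d=r.snapshot("side"); cv2.imwrite("pics/s7.png",im); np.save("s7.npy",d)
cv2.imwrite("pics/s7z.png",cv2.resize(im[110:230,140:300],None,fx=5,fy=5,interpolation=cv2.INTER_CUBIC))
E
```

```text
time: 10.9
tool_pos: [571.1, 195.9, 269.3]
tcp_rot: [-180.0, 0.0, 76.0]
ft_force: [0.9, -0.1, -0.3]
finger_gap: 42.7
10.9 [571.05 195.86 269.28] [-179.96    0.01   75.99] 5.142920326552199
```

View pics/w5z.png

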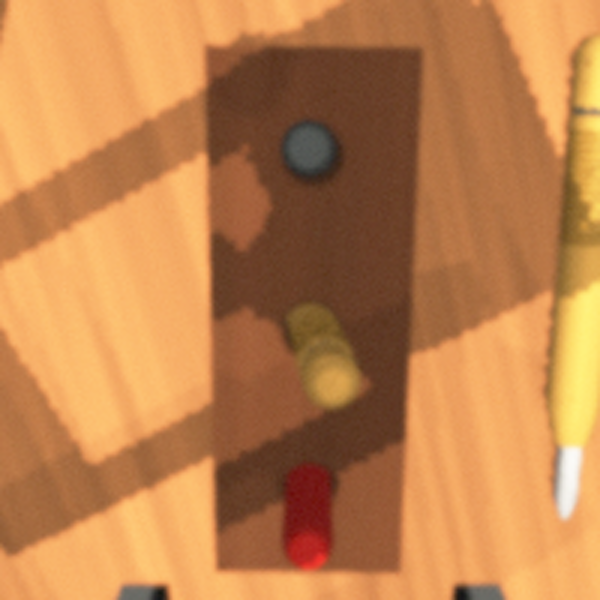

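View pics/s7z.png

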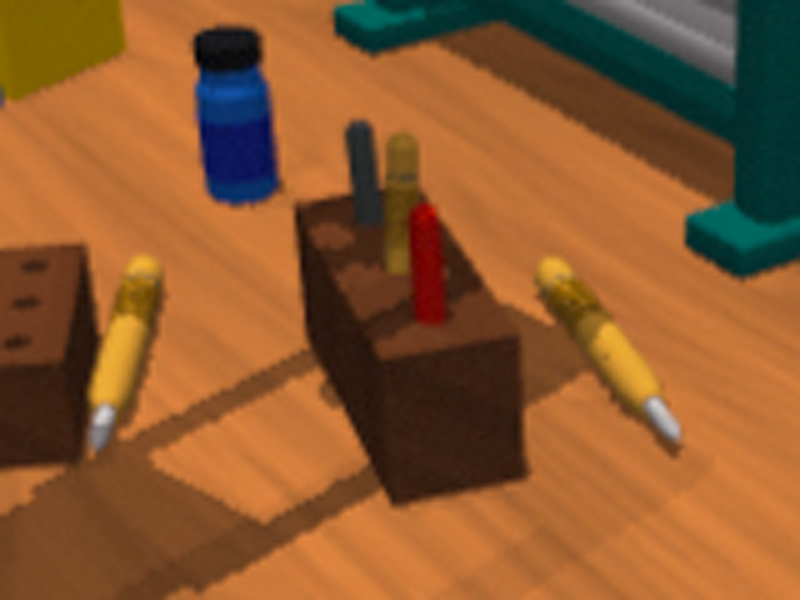

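Run:
```python
from seg import *
np.set_printoptions(suppress=True,precision=1)
d=np.load("w5.npy")
for n,p in dict(punch=(261,176),scr=(252,231),solid=(253,100)).items():
    dd=np.median(d[p[1]-2:p[1]+3,p[0]-2:p[0]+3]); print(n,atd("wrist",p,dd))
print("top@148",atz("wrist",(260.9,176.2),148),"base@80",atz("wrist",(253.8,158),80))
Q=[atz("wrist",(150+a/3,50+b/3),80) for a,b in [(207,46),(421,49),(401,571),(217,571)]]
print(Q,sum(Q)/4, np.degrees(np.arctan2(*(Q[2]-Q[1])[[1,0]])),np.degrees(np.arctan2(*(Q[3]-Q[0])[[1,0]])))
d=np.load("s7.npy")
for n,p in dict(punch=(140+402/5,110+140/5),pm=(140+400/5,110+220/5)).items():
    u,v=int(p[0]),int(p[1]); print(n,atd("side",p,np.median(d[v-1:v+2,u-1:u+2])))
```

```text
punch [579.4 199.  146.6]
scr [559.1 148.2 134.6]
solid [587.2 256.8 130.6]
top@148 [579.3 199.3 148. ] base@80 [573.6 199.3  80. ]
[array([563.8, 290.3,  80. ]), array([626.3, 273.8,  80. ]), array([582.8, 104.1,  80. ]), array([519.2, 120. ,  80. ])] [573. 197.  80.] -104.38810524049457 -104.69053141800269
punch [574.7 190.9 144.7]
pm [570.3 190.1 104.5]
```

Run:
```python
from h import *
print(go([576,198,97],Rt=R.from_euler("xyz",[180,0,75.5],degrees=True)))
```

```text
(array([0.0028, 0.003 , 0.173 ]), array([ 0.0004, -0.0004,  0.0081]))
```

```bash
python3 -m crank '[[[0.0028,0.003,0.03,0,0,0.008],[0.0028,0.003,0.08,0,0,0.008],[0.0028,0.003,0.12,0,0,0.008],[0.0028,0.003,0.15,0,0,0.008],[0.0028,0.003,0.165,0,0,0.008],[0.0028,0.003,0.173,0,0,0.008],[0.0028,0.003,0.173,0,0,0.008],[0.0028,0.003,0.173,0,0,0.008]]]' 0.5 100
python3 - <<'E'
from h import *
im,d=r.snapshot("wrist"); cv2.imwrite("pics/w6.png",im); np.save("w6.npy",d)
E
```

```text
time: 12.0
tool_pos: [577.1, 198.3, 98.6]
tcp_rot: [179.9, -0.1, 75.5]
ft_force: [0.2, 0.7, -0.1]
finger_gap: 42.9
```

View pics/w6.png

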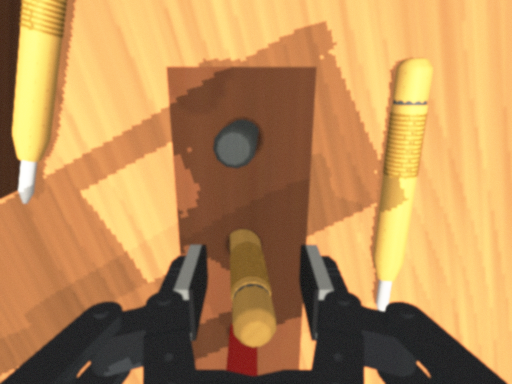

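Run:
```python
from h import *
p,_=pose(); print(p,proj("wrist",p),proj("wrist",p+[0,0,19]),proj("wrist",p+[0,0,50]))
d=np.load("w6.npy"); print(atd("wrist",(256,328),np.median(d[325:331,253:259])))
```

```text
[577.04441102 198.2750776   98.54302224] [253.56460828 260.07419832] [253.70764358 283.44959871] [254.03750141 337.35628163]
[578.20386843 200.1054045  146.52588868]
```

The punch is centred between the pads, so I'll close on it.

```bash
python3 -m crank '[[[0,0,0,0,0,0],[0,0,0,0,0,0],[0,0,0,0,0,0],[0,0,0,0,0,0],[0,0,0,0,0,0]]]' 1 110
```

```text
time: 12.68
tool_pos: [574.4, 199.2, 98.8]
tcp_rot: [-179.8, -0.1, 75.6]
ft_force: [-14.6, 2.2, 9.3]
finger_gap: 13.7
```

```bash
python3 -m crank '[[[0,0,-0.01,0,0,0],[0,0,-0.03,0,0,0],[0,0,-0.055,0,0,0],[0,0,-0.085,0,0,0],[0,0,-0.115,0,0,0],[0,0,-0.14,0,0,0],[0,0,-0.15,0,0,0],[0,0,-0.15,0,0,0]]]' 1 110
python3 - <<'E'
from h import *
im,d=r.snapshot("side"); cv2.imwrite("pics/s8.png",im); np.save("s8.npy",d)
cv2.imwrite("pics/s8z.png",cv2.resize(im[50:230,150:330],None,fx=3.3,fy=3.3,interpolation=cv2.INTER_CUBIC))
im,d=r.snapshot("wrist"); cv2.imwrite("pics/w8.png",im); np.save("w8.npy",d)
E
```

```text
time: 13.68
tool_pos: [575.3, 199.0, 249.9]
tcp_rot: [-180.0, -0.1, 75.5]
ft_force: [-0.3, -0.4, -3.0]
finger_gap: 13.9
```

View pics/s8z.png

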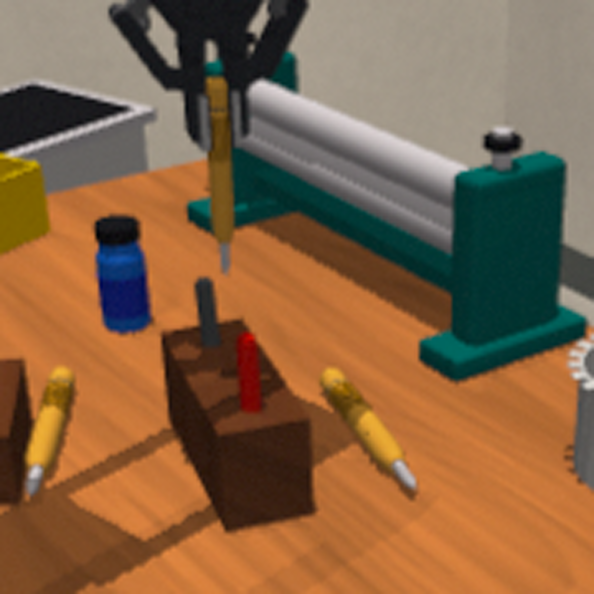

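View pics/w8.png

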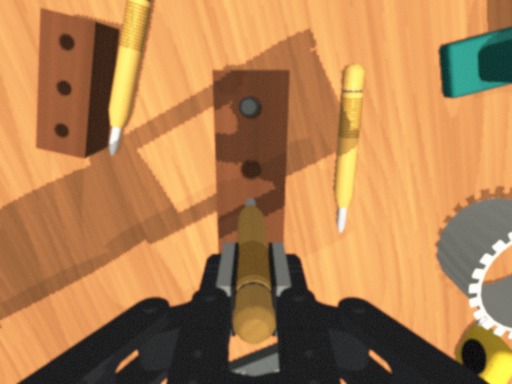

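```bash
cat >> h.py <<'E'
def tri(ca,a,cb,b):
    o1,d1=ray(ca,a);o2,d2=ray(cb,b); d1=d1/np.linalg.norm(d1);d2=d2/np.linalg.norm(d2)
    s=np.linalg.lstsq(np.c_[d1,-d2],o2-o1,rcond=None)[0]; A=o1+d1*s[0];B=o2+d2*s[1]; return (A+B)/2,B-A
E
python3 - <<'E'
from h import *
np.set_printoptions(suppress=True,precision=1)
p,Rm=pose(); print(p)
nom=p-[0,0,85]; print("nominal tip px",proj("wrist",nom),proj("side",nom))
print("tip",tri("wrist",(249,201),"side",(218.2,132.4)))
print("tip@165",atz("wrist",(249,201),nom[2]),"rel tool",Rm.inv().apply(atz("wrist",(249,201),nom[2])-p))
print("top@+53",proj("wrist",p+[0,0,53]),"side",proj("side",p+[0,0,53]))
print("hole",atz("wrist",(252,169),80))
im=cv2.imread("pics/s8.png"); cv2.imwrite("pics/s8y.png",cv2.resize(im[65:140,180:255],None,fx=8,fy=8,interpolation=cv2.INTER_CUBIC))
im=cv2.imread("pics/w8.png"); cv2.imwrite("pics/w8y.png",cv2.resize(im[150:350,200:310],None,fx=3,fy=3,interpolation=cv2.INTER_CUBIC))
E
```

```text
[574.3 198.8 247.7]
nominal tip px [254.  197.9] [218.1 129.9]
tip (array([570.9, 195.2, 158.2]), array([ 2.1, -1.1,  0.1]))
tip@165 [570.3 197.4 162.7] rel tool [-2.4 -3.2 85. ]
top@+53 [253.  344.3] side [214.   70.8]
hole [571.9 197.7  80. ]
```

View pics/s8y.png

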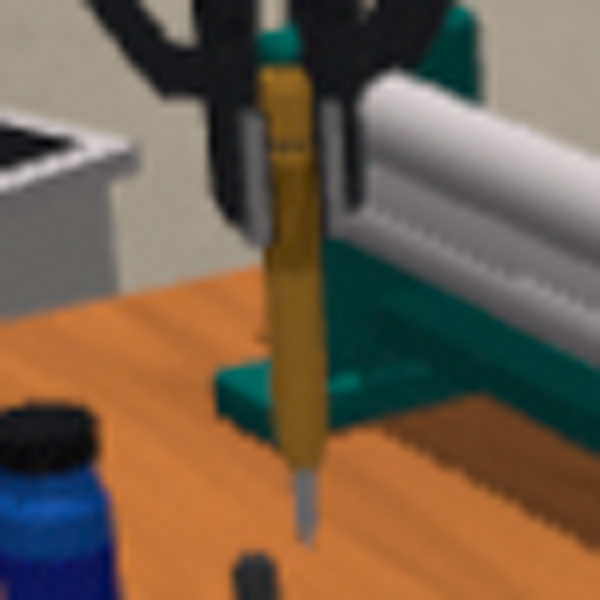

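View pics/w8y.png

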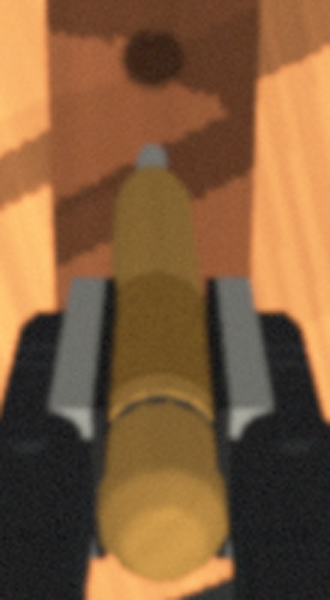

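```bash
cat > fit.py <<'E'
from h import *
from scipy.optimize import least_squares
def fit(wt,wc,st,sc,calw=None,p=None,Rm=None):
    # tool-frame params: tip x,y ; tilt a,b (mm at top rel. to tip, tool x,y); L fixed; tip depth
    if p is None: p,Rm=pose()
    def f(q):
        T=np.array([q[0],q[1],q[4]]); U=np.array([q[2],q[3],-np.sqrt(138**2-q[2]**2-q[3]**2)])
        w1=p+Rm.apply(T); w2=p+Rm.apply(T+U)
        e=[proj("wrist",w1,calw)-wt,(proj("wrist",w2,calw)-wc)*.5,(proj("side",w1)-proj("side",w2)-(np.array(st)-sc))]
        return np.concatenate(e)
    s=least_squares(f,[0,0,0,0,88.]); print("tipx,tipy,top-tip x,y, depth",s.x.round(2),"res",s.fun.round(2)); return s.x
E
python3 - <<'E'
from fit import *
q=fit((250.3,201.5),(255.5,329),(218.4,132.9),(215.7,73.5))
E
```

```text
tipx,tipy,top-tip x,y, depth [-6.63 -2.4   3.75  3.09 95.32] res [-0.06 -0.    0.06  0.01  0.18 -0.13]
```

Run:
```python
from h import *
p,Rm=pose(); W=R.from_rotvec([-.022,.027,0]); T=np.array([-3.3,-2.8,89.]) 
Rn=Rm*W; print((Rn.as_euler("xyz",degrees=True)))
tgt=np.array([568,-278.6,21.5+40])-Rn.apply(T); print(tgt,go(tgt,Rt=Rn))
```

```text
[178.96874669  -1.55613791  75.55889414]
[ 569.3795793  -278.04564374  150.59275756] (array([-0.463 ,  0.1146,  0.0965]), array([-0.022,  0.027, -0.   ]))
```

```bash
python3 -m crank '[[[-0.03,0.007,0,0,0,0],[-0.08,0.02,0,0,0,0],[-0.14,0.035,0,0,0,0],[-0.2,0.05,0,0,0,0],[-0.26,0.064,0,0,0,0],[-0.32,0.079,0,-0.01,0.01,0],[-0.38,0.094,0.02,-0.022,0.027,0],[-0.43,0.106,0.05,-0.022,0.027,0],[-0.463,0.1146,0.08,-0.022,0.027,0],[-0.463,0.1146,0.0965,-0.022,0.027,0]]]' 1 110
python3 -m crank '[[[0,0,0,0,0,0],[0,0,0,0,0,0]]]'
cat > look.py <<'E'
import sys
from fit import *
n=sys.argv[1]
np.set_printoptions(suppress=True,precision=2)
s=r.sense(); print(s["time"],s["tool_pos"],s["tcp_rot"],s["finger_gap"],s["ft_force"])
np.save(f"{n}_cal.npy",r.get_calibration("wrist"),allow_pickle=True); np.save(f"{n}_p.npy",np.r_[s["tool_pos"],s["tcp_rot"]])
im,d=r.snapshot("wrist"); cv2.imwrite(f"pics/{n}w.png",im);np.save(f"{n}w.npy",d)
print(r.landmark_of("cross","wrist"),r.landmark_of("punch_tip","wrist"))
im,d=r.snapshot("side"); cv2.imwrite(f"pics/{n}s.png",im)
print(r.landmark_of("cross","side"),r.landmark_of("punch_tip","side"))
print("cross pred wrist,side",proj("wrist",(568,-278.6,21.5)),proj("side",(568,-278.6,21.5)))
E
python3 look.py a
```

```text
time: 15.02
tool_pos: [567.0, -279.8, 146.4]
tcp_rot: [179.3, -1.6, 75.3]
ft_force: [-0.3, 0.6, -2.1]
finger_gap: 13.7
time: 15.28
tool_pos: [567.0, -278.8, 146.5]
tcp_rot: [179.3, -1.6, 75.4]
ft_force: [-0.3, -0.7, -1.8]
finger_gap: 13.2
15.275 [ 567.04 -278.8   146.47] [179.3   -1.63  75.4 ] 13.167315408329141 [-0.28 -0.73 -1.77]
[{'pixel': [249.1, 183.7], 'conf': 0.62}] [{'pixel': [251.4, 197.9], 'conf': 0.63}]
[{'pixel': [358.0, 294.4], 'conf': 0.68}] [{'pixel': [162.3, 197.7], 'conf': 0.61}, {'pixel': [273.5, 194.5], 'conf': 0.57}, {'pixel': [361.5, 281.0], 'conf': 0.37}]
cross pred wrist,side [251.41 183.43] [359.43 295.28]
```

View pics/aw.png

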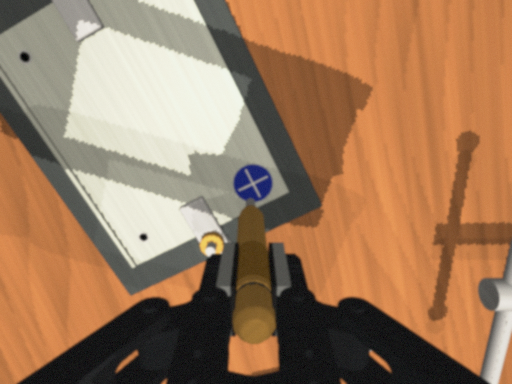

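View pics/as.png

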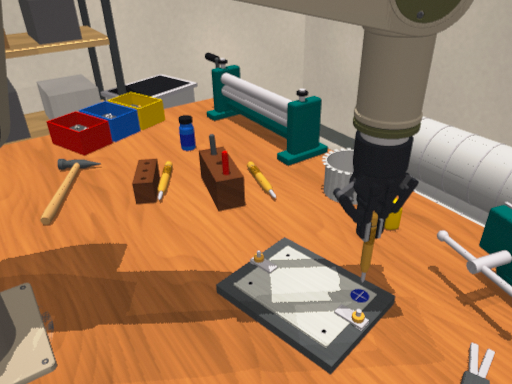

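Run:
```python
import cv2
im=cv2.imread("pics/aw.png");cv2.imwrite("pics/awz.png",cv2.resize(im[160:350,200:310],None,fx=3.15,fy=3.15,interpolation=cv2.INTER_CUBIC))
im=cv2.imread("pics/as.png");cv2.imwrite("pics/asz.png",cv2.resize(im[200:315,320:410],None,fx=5,fy=5,interpolation=cv2.INTER_CUBIC))
```

```text
(no output)
```

View pics/awz.png

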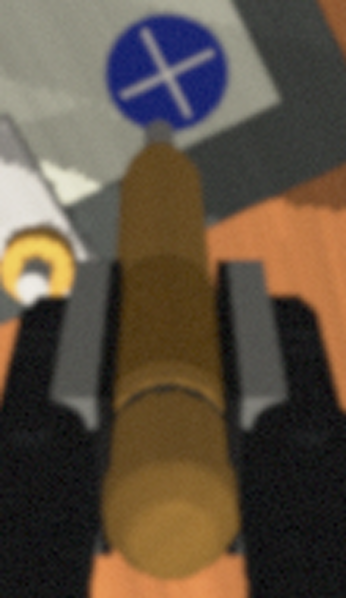

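View pics/asz.png

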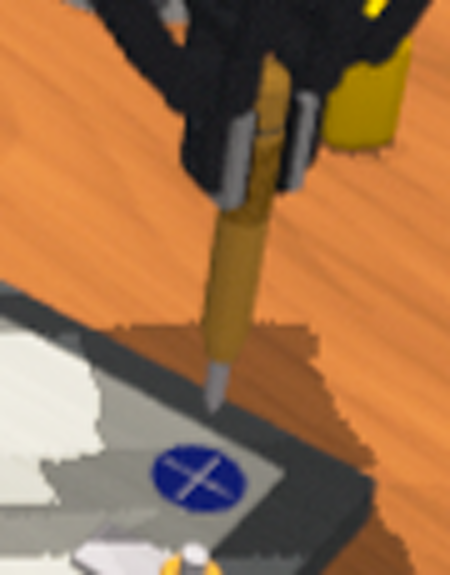

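```bash
cat > rel.py <<'E'
from h import *
np.set_printoptions(suppress=True,precision=2)
def rel(n,cw,tw,cs,ts,topw=None,tops=None):
    cal=np.load(f"{n}_cal.npy",allow_pickle=True).item(); v=np.load(f"{n}_p.npy"); p=v[:3]; Rm=R.from_euler("xyz",v[3:],degrees=True)
    Cw=atz("wrist",cw,21.5,cal); Cs=atz("side",cs,21.5); print("cross w,s",Cw,Cs)
    def T(a,b):
        o1,d1=ray("wrist",a,cal);o2,d2=ray("side",b); o2=o2+Cw-Cs
        s=np.linalg.lstsq(np.c_[d1,-d2],o2-o1,rcond=None)[0]; A=o1+d1*s[0];B=o2+d2*s[1]; return (A+B)/2,B-A
    t,e=T(tw,ts); print("tip",t,"gap",e,"tip-cross",t-Cw,"tip in tool",Rm.inv().apply(t-p))
    if topw is not None:
        q,e=T(topw,tops); print("top",q,"gap",e,"len",np.linalg.norm(q-t),"top-tip",q-t)
    # alt: tip depth known 89
    for dep in (86,89,92):
        z=(p+Rm.apply([-3,-3,dep]))[2]; a=atz("wrist",tw,z,cal)-Cw; b=atz("side",ts,z)-Cs; print(dep,z,"tip-cross wrist",a,"side",b)
E
python3 - <<'E'
from rel import *
rel("a",(253.3,183.2),(250.5,199.7),(359.6,295.6),(362.2,282.4),(200+172/3.15,160+535/3.15),(320+275/5,200+58/5))
print(proj("side",(568,-278.6,150))-proj("side",(568,-278.6,60)))
E
```

```text
cross w,s [ 568.83 -277.59   21.5 ] [ 567.68 -279.29   21.5 ]
tip [ 566.25 -280.14   55.04] gap [ 0.96 -0.91  0.22] tip-cross [-2.58 -2.55 33.54] tip in tool [-4.1  -1.55 91.33]
top [ 568.58 -280.46  194.99] gap [ 3.68 -2.99  1.67] len 139.97040312646214 top-tip [  2.33  -0.32 139.95]
86 60.38557075492608 tip-cross wrist [-2.61 -0.3  38.89] side [-6.69 -6.61 38.89]
89 57.38701203146965 tip-cross wrist [-2.86 -1.29 35.89] side [-4.06 -4.54 35.89]
92 54.388453308013226 tip-cross wrist [-3.1  -2.27 32.89] side [-1.43 -2.48 32.89]
[  6.35 -43.47]
```

Run:
```python
from h import *
p,_=pose();print(p,go(p+[2.6,2.5,-27]))
```

```text
[ 567.62195865 -279.57423308  147.53539159] (array([0.0023, 0.0015, 0.0271]), array([0., 0., 0.]))
```

```bash
python3 -m crank '[[[0.0012,0.0008,0.01,0,0,0],[0.0023,0.0015,0.02,0,0,0],[0.0023,0.0015,0.027,0,0,0],[0.0023,0.0015,0.027,0,0,0],[0.0023,0.0015,0.027,0,0,0]]]'
python3 look.py b
python3 - <<'E'
import cv2
im=cv2.imread("pics/bw.png");cv2.imwrite("pics/bwz.png",cv2.resize(im[160:260,200:300],None,fx=6,fy=6,interpolation=cv2.INTER_CUBIC))
im=cv2.imread("pics/bs.png");cv2.imwrite("pics/bsz.png",cv2.resize(im[210:310,320:400],None,fx=6,fy=6,interpolation=cv2.INTER_CUBIC))
E
```

```text
time: 16.2
tool_pos: [570.3, -277.2, 120.7]
tcp_rot: [179.2, -1.6, 75.4]
ft_force: [0.7, -0.4, -1.5]
finger_gap: 13.1
16.2 [ 570.25 -277.19  120.69] [179.17  -1.58  75.39] 13.072270264122029 [ 0.74 -0.4  -1.47]
[{'pixel': [247.2, 196.6], 'conf': 0.81}, {'pixel': [252.4, 279.5], 'conf': 0.73}] [{'pixel': [253.1, 198.0], 'conf': 0.55}]
[{'pixel': [358.0, 294.5], 'conf': 0.77}, {'pixel': [224.6, 161.5], 'conf': 0.42}] [{'pixel': [275.0, 195.7], 'conf': 0.54}, {'pixel': [359.5, 291.2], 'conf': 0.5}, {'pixel': [159.7, 198.2], 'conf': 0.42}]
cross pred wrist,side [248.88 197.11] [359.43 295.28]
```

View pics/bwz.png

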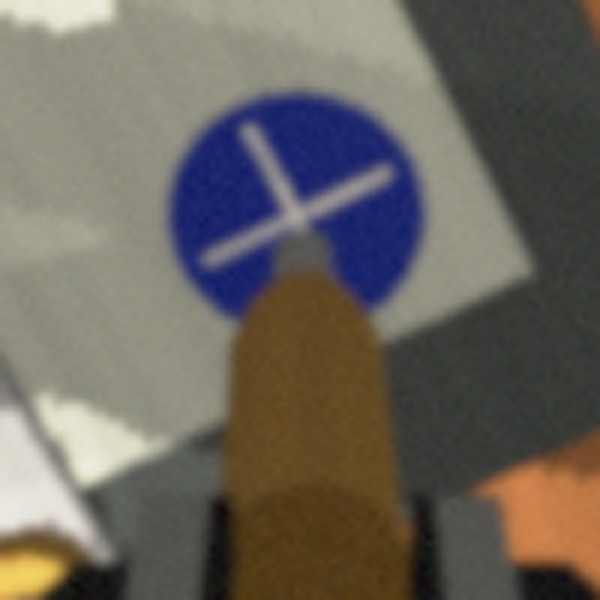

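View pics/bsz.png

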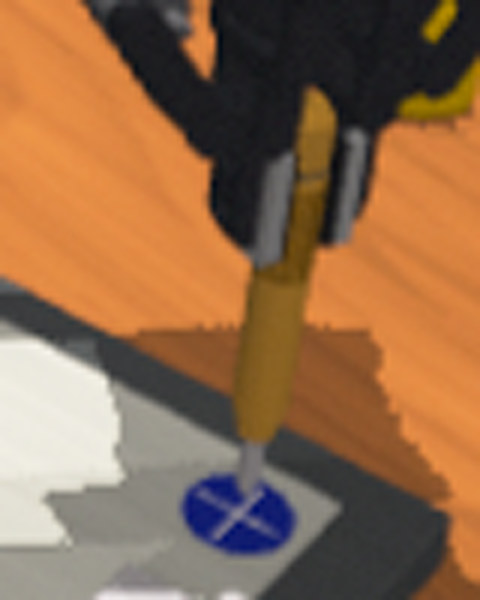

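Run:
```python
from rel import *
rel("b",(249.7,196),(250.2,199.4),(359.7,295.7),(361.2,292))
```

```text
cross w,s [ 568.68 -277.77   21.5 ] [ 567.65 -279.56   21.5 ]
tip [ 569.54 -278.18   29.92] gap [ 1.03 -0.96  0.23] tip-cross [ 0.86 -0.42  8.42] tip in tool [-3.65 -1.75 90.69]
86 34.60634950317481 tip-cross wrist [ 0.74  1.64 13.11] side [-2.47 -3.91 13.11]
89 31.60781052147361 tip-cross wrist [ 0.5   0.65 10.11] side [ 0.05 -1.93 10.11]
92 28.609271539772422 tip-cross wrist [ 0.25 -0.33  7.11] side [2.58 0.05 7.11]
```

The tip is within 1 mm of the cross and about 8 mm above it. Pressing straight down in small steps.

```bash
python3 -m crank '[[[0,-0.0005,0.003,0,0,0],[0,-0.0006,0.006,0,0,0],[-0.0001,-0.0006,0.008,0,0,0],[-0.0002,-0.0007,0.0095,0,0,0],[-0.0002,-0.0007,0.011,0,0,0],[-0.0002,-0.0007,0.011,0,0,0]]]'
```

```text
time: 17.25
tool_pos: [570.1, -277.1, 110.4]
tcp_rot: [179.1, -1.6, 75.4]
ft_force: [-1.6, 0.7, 4.6]
finger_gap: 13.5
```

```bash
python3 look.py c
python3 - <<'E'
import cv2
im=cv2.imread("pics/cw.png");cv2.imwrite("pics/cwz.png",cv2.resize(im[160:260,200:300],None,fx=5,fy=5,interpolation=cv2.INTER_CUBIC))
im=cv2.imread("pics/cs.png");cv2.imwrite("pics/csz.png",cv2.resize(im[220:310,320:400],None,fx=6,fy=6,interpolation=cv2.INTER_CUBIC))
E
```

```text
17.25 [ 570.06 -277.13  110.44] [179.11  -1.56  75.39] 13.450011303742558 [-1.55  0.7   4.63]
[{'pixel': [249.7, 199.5], 'conf': 0.63}] [{'pixel': [250.8, 196.7], 'conf': 0.6}]
[] [{'pixel': [160.1, 198.9], 'conf': 0.6}, {'pixel': [356.1, 296.6], 'conf': 0.57}, {'pixel': [274.3, 195.9], 'conf': 0.36}]
cross pred wrist,side [249.38 201.91] [359.43 295.28]
```

View pics/cwz.png

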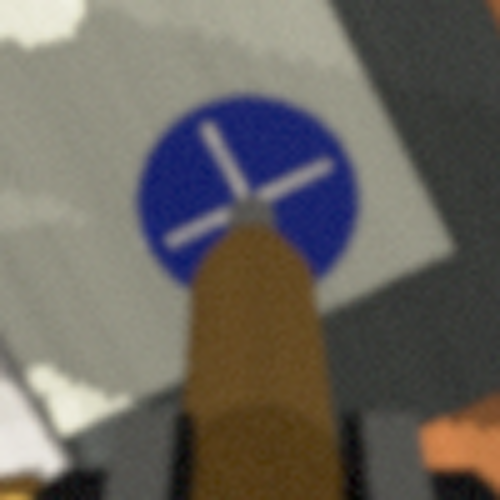

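View pics/csz.png

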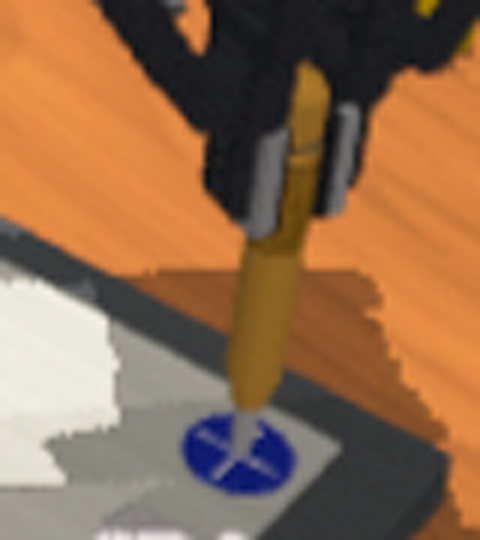

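The tip touches the cross (force up by about 6.5 N). Keep pressing.

```bash
python3 -m crank '[[[0,0,0.001,0,0,0],[0,0,0.002,0,0,0],[-0.0001,0,0.003,0,0,0],[-0.0001,0,0.004,0,0,0],[-0.0001,0,0.005,0,0,0],[-0.0001,0,0.005,0,0,0]]]'
```

```text
time: 18.3
tool_pos: [570.4, -277.3, 106.2]
tcp_rot: [179.1, -1.6, 75.4]
ft_force: [-3.5, 2.9, 10.5]
finger_gap: 13.3
```

```bash
python3 -m crank '[[[0,0,0.001,0,0,0],[0,0,0.001,0,0,0]]]'; python3 -m crank '[[[0,0,0.001,0,0,0],[0,0,0.001,0,0,0]]]'
```

```text
time: 18.55
tool_pos: [570.5, -277.4, 106.2]
tcp_rot: [179.1, -1.5, 75.4]
ft_force: [-4.0, 2.6, 10.4]
finger_gap: 13.6
time: 18.8
tool_pos: [570.6, -277.4, 106.1]
tcp_rot: [179.0, -1.5, 75.4]
ft_force: [-4.8, 2.3, 10.9]
finger_gap: 13.5
```

```bash
python3 -m crank '[[[0,0,0.002,0,0,0],[0,0,0.003,0,0,0],[0,0,0.003,0,0,0]]]'; python3 -m crank '[[[0,0,0.002,0,0,0],[0,0,0.003,0,0,0],[0,0,0.003,0,0,0]]]'
```

```text
time: 19.18
tool_pos: [570.5, -277.3, 103.6]
tcp_rot: [179.1, -1.5, 75.4]
ft_force: [-3.7, 2.0, 8.5]
finger_gap: 13.7
time: 19.55
tool_pos: [570.6, -277.3, 101.6]
tcp_rot: [179.0, -1.5, 75.4]
ft_force: [-5.1, 2.2, 12.1]
finger_gap: 13.6
```

The force dropped from 10.9 to 8.5 N while the tool moved 2.5 mm further down, which is the trip signature. I'll check that the tip is still on the cross and the punch has not slid in the grip.

```bash
python3 look.py d
python3 - <<'E'
import cv2
im=cv2.imread("pics/dw.png");a=cv2.resize(im[160:360,200:300],None,fx=3,fy=3,interpolation=cv2.INTER_CUBIC)
im=cv2.imread("pics/ds.png");b=cv2.resize(im[210:310,320:400],None,fx=6,fy=6,interpolation=cv2.INTER_CUBIC)
cv2.imwrite("pics/dz.png",cv2.hconcat([a,b]))
E
```

```text
19.55 [ 570.64 -277.32  101.6 ] [179.04  -1.52  75.41] 13.629408919752363 [-5.09  2.23 12.14]
[{'pixel': [246.4, 205.8], 'conf': 0.83}] []
[{'pixel': [360.4, 296.0], 'conf': 0.7}] [{'pixel': [159.4, 198.6], 'conf': 0.59}, {'pixel': [272.5, 194.0], 'conf': 0.4}]
cross pred wrist,side [248.33 205.78] [359.43 295.28]
```

View pics/dz.png

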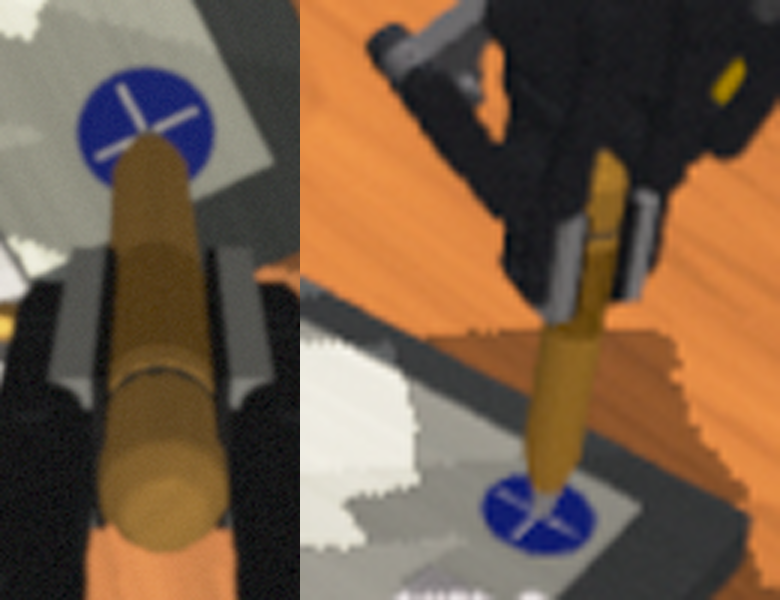

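The point is on the cross, the nose is pushed in, and the grip is unchanged, so it tripped there. Lifting off.

```bash
python3 -m crank '[[[0,0,-0.006,0,0,0],[0.0005,0.0002,-0.016,0,0,0],[0.001,0.0005,-0.035,0,0,0],[0.001,0.0005,-0.07,0,0,0],[0.001,0.0005,-0.11,0,0,0],[0.001,0.0005,-0.145,0,0,0],[0.001,0.0005,-0.155,0,0,0],[0.001,0.0005,-0.155,0,0,0]]]'
python3 - <<'E'
from h import *
p,Rm=pose(); tip=Rm.apply([-3.65,-1.75,90.7])
# extra tilt correction: punch up-vector measured top-tip (2.3,-.3,140)
print(p, p+tip)
tgt=np.array([571.9,197.7,p[2]+tip[2]])-tip; print(tgt,go(tgt))
u=Rm.inv().apply(np.array([2.3,-.3,140])/140); print(u)
E
```

```text
time: 20.85
tool_pos: [568.0, -279.9, 256.8]
tcp_rot: [179.0, -1.5, 75.4]
ft_force: [-0.2, 0.5, -2.4]
finger_gap: 13.1
[ 568.0107102  -279.93664391  256.76258859] [ 567.53774759 -281.11879891  165.98123689]
[572.3729626  198.882155   256.76258859] (array([ 0.4643, -0.1166,  0.0102]), array([0., 0., 0.]))
[ 0.02836201  0.03395825 -0.99915811]
```

```bash
python3 -m crank '[[[0.03,-0.008,0.001,0,0,0],[0.085,-0.021,0.002,0,0,0],[0.145,-0.036,0.003,0,0,0],[0.205,-0.051,0.004,0,0,0],[0.265,-0.066,0.006,0,0,0],[0.325,-0.081,0.007,0,0,0],[0.385,-0.096,0.008,0,0,0],[0.43,-0.108,0.01,0,0,0],[0.464,-0.1166,0.01,0,0,0],[0.464,-0.1166,0.01,0,0,0]]]'
python3 -m crank '[[[0,0,0,0,0,0],[0,0,0,0,0,0]]]'
python3 look.py e >/dev/null
python3 - <<'E'
from h import *
print(pose()[0])
im=cv2.imread("pics/ew.png");a=cv2.resize(im[140:340,200:300],None,fx=3,fy=3,interpolation=cv2.INTER_CUBIC)
im=cv2.imread("pics/es.png");b=cv2.resize(im[60:210,190:270],None,fx=4,fy=4,interpolation=cv2.INTER_CUBIC)
cv2.imwrite("pics/ez.png",cv2.hconcat([a,b]))
E
```

```text
time: 22.1
tool_pos: [570.7, 201.0, 254.0]
tcp_rot: [179.2, -1.4, 75.6]
ft_force: [0.5, -0.2, -1.2]
finger_gap: 13.4
time: 22.35
tool_pos: [570.2, 200.0, 252.5]
tcp_rot: [179.3, -1.4, 75.6]
ft_force: [0.6, 0.1, -1.7]
finger_gap: 13.2
[570.92086116 200.51445613 254.17131494]
```

View pics/ez.png

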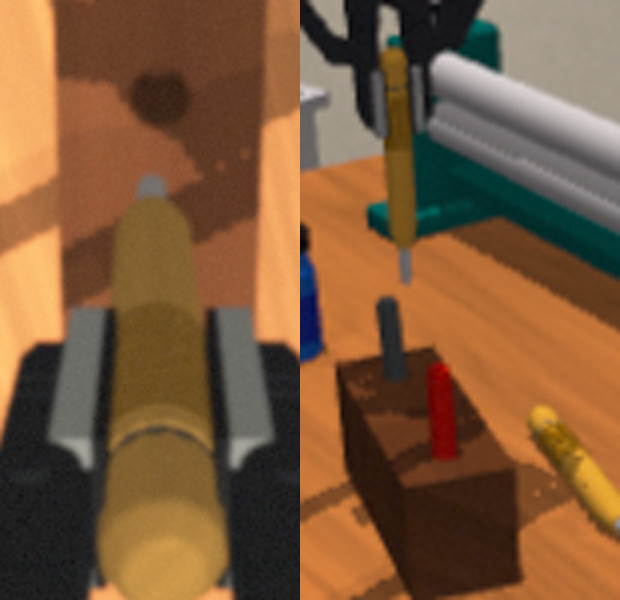

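Run:
```python
from h import *
np.set_printoptions(suppress=True,precision=2)
cal=np.load("e_cal.npy",allow_pickle=True).item(); v=np.load("e_p.npy"); p=v[:3]; Rm=R.from_euler("xyz",v[3:],degrees=True)
H=atz("wrist",(253.3,172.3),80,cal); tip=p+Rm.apply([-3.65,-1.75,90.7]); print("hole",H,"tip",tip,proj("wrist",tip,cal))
t=atz("wrist",(250.7,201),tip[2],cal); print("tip seen",t, t-H)
d=H-t; d[2]=92-tip[2]
p2,_=pose(); print(p,p2,go(p+d))
```

```text
hole [571.53 197.46  80.  ] tip [569.19 198.69 161.75] [251.05 199.91]
tip seen [568.74 197.95 161.75] [-2.79  0.48 81.75]
[570.24 199.98 252.53] [570.92 200.51 254.17] (array([-0.  ,  0.  ,  0.07]), array([0., 0., 0.]))
```

```bash
python3 -m crank '[[[-0.001,0.0005,0.015,0,0,0],[-0.002,0.001,0.035,0,0,0],[-0.0023,0.0014,0.055,0,0,0],[-0.0023,0.0014,0.066,0,0,0],[-0.0023,0.0014,0.07,0,0,0],[-0.0023,0.0014,0.07,0,0,0],[-0.0023,0.0014,0.07,0,0,0]]]'
python3 look.py f >/dev/null
python3 - <<'E'
from h import *
print(pose()[0])
im=cv2.imread("pics/fw.png");a=cv2.resize(im[150:350,200:310],None,fx=3,fy=3,interpolation=cv2.INTER_CUBIC)
im=cv2.imread("pics/fs.png");b=cv2.resize(im[90:210,190:270],None,fx=5,fy=5,interpolation=cv2.INTER_CUBIC)
cv2.imwrite("pics/fz.png",cv2.hconcat([a,b]))
E
```

```text
time: 23.52
tool_pos: [573.6, 199.5, 185.2]
tcp_rot: [179.1, -1.5, 75.6]
ft_force: [0.3, 0.5, -1.7]
finger_gap: 13.5
[573.24803823 199.40493461 184.49231476]
```

View pics/fz.png

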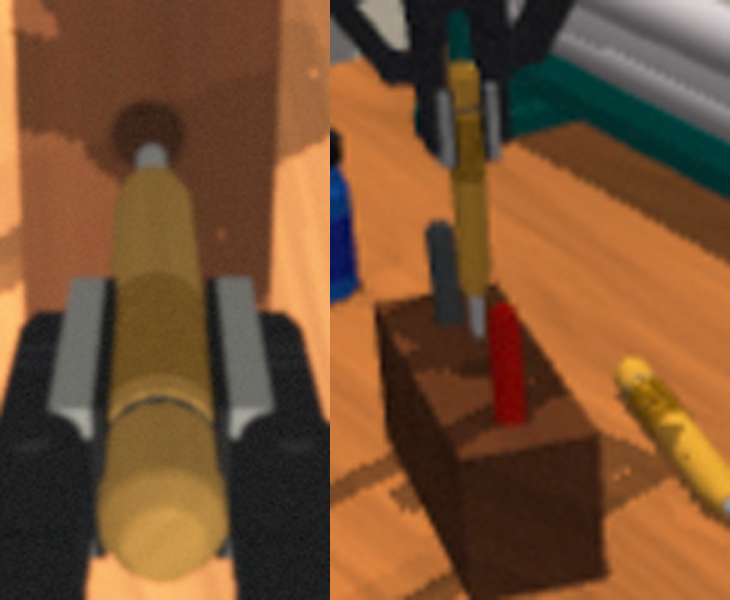

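Run:
```python
from fit import *
np.set_printoptions(suppress=True,precision=2)
cal=np.load("f_cal.npy",allow_pickle=True).item(); v=np.load("f_p.npy"); p=v[:3]; Rm=R.from_euler("xyz",v[3:],degrees=True)
H=atz("wrist",(249.3,195.7),80,cal); tip=p+Rm.apply([-3.65,-1.75,90.7]); print("hole",H,"tip model",tip,proj("wrist",tip,cal))
t=atz("wrist",(250.3,200.5),tip[2],cal); print("tip seen",t,t-H, "tip z via side", )
print("axis bottom side vec vertical", proj("side",tip+[0,0,138])-proj("side",tip),"seen",216.6-219.6,103-157.4)
q=fit((250.3,200.5),(200+165/3,150+530/3),(219.6,157.4),(216.6,103),cal,p,Rm)
U=np.array([q[2],q[3],-138]); print("world lean",Rm.apply(U))
print(proj("side",H))
```

```text
hole [571.4  197.18  80.  ] tip model [572.97 198.36  94.38] [251.07 199.92]
tip seen [572.32 198.07  94.38] [ 0.92  0.89 14.38] tip z via side
axis bottom side vec vertical [ -3.8  -54.99] seen -3.0 -54.400000000000006
tipx,tipy,top-tip x,y, depth [ -7.79  -2.44   1.52   2.98 100.57] res [-0.05 -0.    0.05  0.    0.15 -0.09]
world lean [  0.32  -2.19 138.02]
[219.55 161.93]
```

```bash
python3 -m crank '[[[-0.0011,-0.0007,0.003,0,0,0],[-0.0013,-0.0008,0.009,0,0,0],[-0.0015,-0.0009,0.015,0,0,0],[-0.0017,-0.001,0.02,0,0,0],[-0.0017,-0.001,0.02,0,0,0]]]'
python3 -m crank '[[[-0.0002,-0.0001,0.006,0,0,0],[-0.0004,-0.0002,0.013,0,0,0],[-0.0006,-0.0003,0.02,0,0,0],[-0.0006,-0.0003,0.02,0,0,0]]]'
```

```text
time: 24.45
tool_pos: [571.8, 198.3, 163.6]
tcp_rot: [179.2, -1.4, 75.6]
ft_force: [-0.8, 0.3, -1.6]
finger_gap: 13.7
time: 24.95
tool_pos: [571.1, 198.1, 142.4]
tcp_rot: [179.3, -1.4, 75.6]
ft_force: [0.0, 0.4, -1.9]
finger_gap: 13.4
```

```bash
python3 -m crank '[[[-0.0002,-0.0001,0.006,0,0,0],[-0.0004,-0.0002,0.012,0,0,0],[-0.0005,-0.0002,0.018,0,0,0],[-0.0005,-0.0002,0.018,0,0,0]]]'
```

```text
time: 25.45
tool_pos: [571.2, 198.1, 123.9]
tcp_rot: [179.3, -1.4, 75.6]
ft_force: [4.4, 2.3, -5.2]
finger_gap: 13.5
```

```bash
python3 look.py g >/dev/null
python3 - <<'E'
from h import *
im=cv2.imread("pics/gw.png");a=cv2.resize(im[150:350,200:310],None,fx=3,fy=3,interpolation=cv2.INTER_CUBIC)
im=cv2.imread("pics/gs.png");b=cv2.resize(im[90:210,190:270],None,fx=5,fy=5,interpolation=cv2.INTER_CUBIC)
cv2.imwrite("pics/gz.png",cv2.hconcat([a,b]))
E
```

```text
(no output)
```

View pics/gz.png

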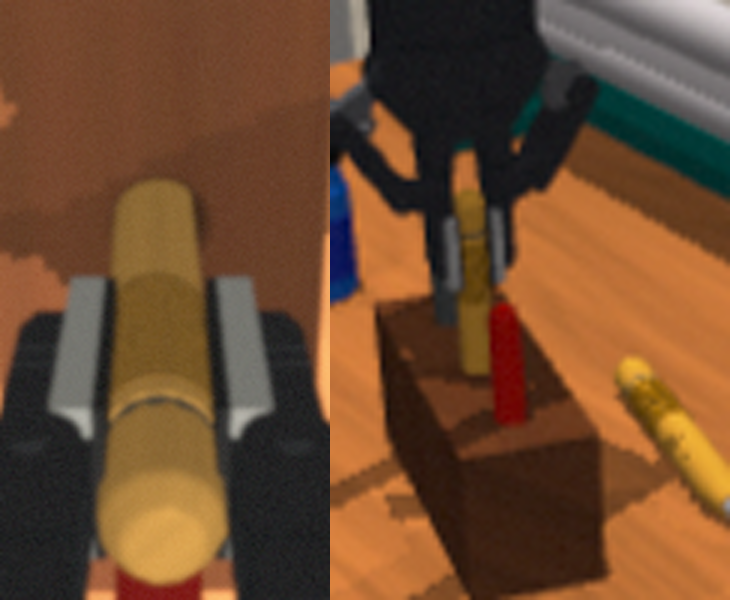

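The barrel is in the hole, touching its wall lightly. I'll shift slightly towards +x and go on.

```bash
python3 -m crank '[[[0.0003,0.0008,0.003,0,0,0],[0.0003,0.0008,0.008,0,0,0],[0.0002,0.0008,0.013,0,0,0],[0.0002,0.0008,0.013,0,0,0]]]'
```

```text
time: 26.25
tool_pos: [571.8, 198.2, 110.6]
tcp_rot: [179.4, -1.3, 75.6]
ft_force: [-0.1, 0.1, -2.2]
finger_gap: 13.3
```

```bash
python3 -m crank '[[[0,0,0.004,0,0,0],[-0.0001,0,0.008,0,0,0],[-0.0001,0,0.008,0,0,0],[-0.0001,0,0.008,0,0,0]]]'
```

```text
time: 26.75
tool_pos: [571.8, 198.3, 102.6]
tcp_rot: [179.4, -1.3, 75.6]
ft_force: [0.2, -0.0, -2.2]
finger_gap: 13.5
```

```bash
python3 -m crank '[[[0,0,0.0015,0,0,0],[0,0,0.003,0,0,0],[0,0,0.003,0,0,0]]]'
```

```text
time: 27.12
tool_pos: [572.2, 198.4, 100.1]
tcp_rot: [179.4, -1.4, 75.6]
ft_force: [-0.3, -0.5, 2.8]
finger_gap: 13.4
```

The point is on the floor at about 5 N, well below the trip force. Release and rise.

```bash
python3 -m crank '[[[0,0,-0.001,0,0,0],[0,0,-0.001,0,0,0],[0,0,-0.001,0,0,0],[0,0,-0.001,0,0,0],[0,0,-0.001,0,0,0]]]' 0.5 100
python3 -m crank '[[[0.0005,0,-0.015,0,0,0],[0.001,0,-0.05,0,0,0],[0.003,0.001,-0.1,0,0,0],[0.004,0.002,-0.15,0,0,0],[0.005,0.002,-0.19,0,0,0],[0.005,0.002,-0.2,0,0,0],[0.005,0.002,-0.2,0,0,0]]]'
python3 - <<'E'
from h import *
np.set_printoptions(suppress=True,precision=1)
s=r.sense();print(s["time"],s["tool_pos"],s["ft_force"])
im,d=r.snapshot("wrist"); cv2.imwrite("pics/hw.png",im); np.save("hw.npy",d)
im2,d2=r.snapshot("side"); 
cv2.imwrite("pics/hz.png",cv2.hconcat([cv2.resize(im[50:250,160:340],None,fx=2.2,fy=2.2),cv2.resize(im2[110:220,180:270],None,fx=4,fy=4)]))
E
```

```text
time: 27.75
tool_pos: [572.1, 198.4, 101.0]
tcp_rot: [179.4, -1.4, 75.6]
ft_force: [0.2, 0.8, 0.9]
finger_gap: 42.6
time: 28.62
tool_pos: [572.2, 198.8, 302.1]
tcp_rot: [179.3, -1.4, 75.6]
ft_force: [-0.1, -0.0, -0.8]
finger_gap: 42.8
28.625 [572.2 198.8 302.1] [-0.1 -0.  -0.8]
```

View pics/hz.png

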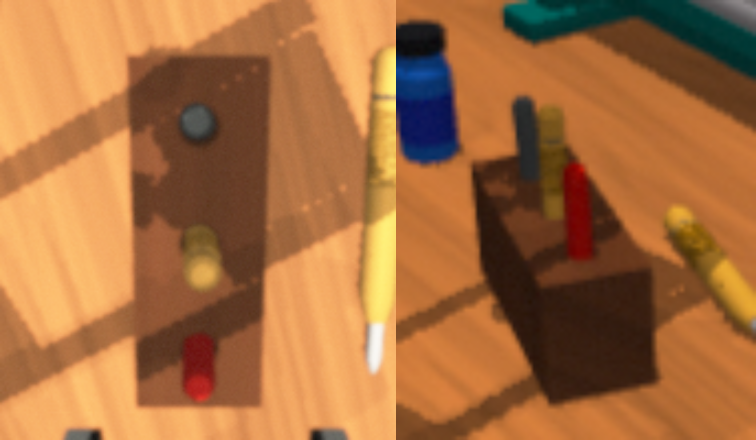

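Run:
```python
from h import *
np.set_printoptions(suppress=True,precision=1)
d=np.load("hw.npy")
for n,p in dict(punch=(160+202/2.2,50+274/2.2),solid=(160+197/2.2,50+122/2.2),scr=(160+199/2.2,50+388/2.2)).items():
    u,v=int(p[0]),int(p[1]); print(n,atd("wrist",p,np.median(d[v-2:v+3,u-2:u+3])))
r.hand_in(); print(r.sense()["time"])
```

```text
punch [571.2 198.9 145.1]
solid [584.1 256.4 126.9]
scr [555.9 144.8 131.2]
the job is handed in; nothing more can be done
the job is handed in; nothing more can be done
```

The cross is centre-punched and the punch is back upright in the middle hole of the large tool block. I handed in at about 28.7 s of the allowed 54 s; no verdict was reported.

- **Clearing the way:** Two larger look-alike punches toppled over the block in the first seconds and were in the way. I laid one down on the bench beside the block. The other fell clear by itself as I moved the first.
- **Punching:** The last measurement before contact put the point about 1 mm from the cross, with the punch about 1° off vertical. Pressing down, the force rose to about 11 N, fell to 8.5 N over the next 2.5 mm, then climbed again, which is how the trip shows. The pictures taken while pressing show the point still on the cross and no slip in the grip.
- **Return:** The barrel brushed the hole wall lightly on the way in, and I set the point on the floor with about 5 N, well below the trip force.
- **Final checks:** The pictures show all three tools standing in their holes and the gripper clear of everything at 302 mm. The tops of the tools measured about 145, 127 and 131 mm high, against 148, 130 and 134 expected. All three read about 3 mm low, which I take as a measuring offset.
- **Camera disagreement:** The cameras disagreed by a few mm on absolute positions. I therefore lined the punch up on the cross by measuring point and cross in the same pictures. At the hole I used the wrist picture.
- **Not observed directly:** The trip and the re-cocking were not seen directly. I infer the trip from the force and the re-cocking from having lifted the punch off.

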